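# Refit a desktop air cleaner and lock its canister coupler

## Robot

A 6-joint arm with a two-finger parallel gripper is mounted at the origin on a cart in front of the work surface, level with it; the furniture and walls round the work are solid. World frame = base frame: x ahead of the robot, y to its left, z up, the work surface at z = 0. Lengths are in m, angles in rad, forces in N, time in s.
With the tool pointing down it reaches from about 0.425 to 0.95 m from the base axis. Payload 3.5 kg.
Tool frame: the origin (TCP) lies midway between the tips of the shut fingers; the grasp point (between the pads) lies 19 mm behind it; z points along the fingers, y is the line along which they close (so a half turn about z gives the same grasp; the last joint's range is limited). The gripper opens to 85 mm and grips with 20 to 120 N. Pads are 22 mm wide; open, the fingers measure 114 mm over their backs; the gripper's body (76 mm by 85 mm) begins 54 mm behind the grasp point. The pads swing forward as they close: fully open they stand 13 mm farther back than shut.
Start: joints at [-1.417, 0.286, 1.577, -0, 1.279, -0.15], TCP at [0.202, -0.644, 0.231] pointing down, gripper open.
Joint ranges: [-2.77, 2.77], [-0.9, 2.22], [0.21, 2.48], [-1.53, 4.67], [0.24, 2.81], [-2.84, 2.84]. Speed limits (rad/s): [2.79, 2.79, 3.14, 3.14, 3.14, 3.14].

## Interface

Orientations are given as a unit quaternion [x, y, z, w].
In Python, from plant import ctrl gives the robot as it stands. The module is installed in compiled form; this text tells all that it offers.
- The arm moves only by the shell command python3 -m inch 'ROWS' [FORCE]. ROWS is JSON, a list of rows, each a list of 5 numbers: the closure, from 0 (fully open) to 1 (shut), then the shift along the tool's x, y, z in m, then the turn about the tool's z in degrees. A call has 1 to 5 rows; each row is the pose to reach, as a shift and turn from the pose commanded when the call began, along the tool's axes at that moment; what a row does not reach only later rows make up. A row lasts 1/12 s, in which the tool goes at most 41.7 mm and 7.16 degrees, less where a joint would pass 70% of its speed; a pose out of reach is approached as far as the arm can. A call with a gripper value outside its range is refused whole. The fingers move at their own pace and stop on an object; FORCE is the grip in N (left out, the last holds). Time passes only in rows, so rows that repeat a pose let the fingers close. It gives the time, the measured TCP pose, the force, the opening and the grip force at its end, in the units of the state.
- ctrl.get_state(): the state, without advancing time (a new reading comes with each control period).
- ctrl.read_camera(name): name is "scene" or "top"; returns a dict with "pixels" (420x560x3 uint8, red, green, blue), "depth" (420x560 float32, m along the optical axis (not along the pixel's ray), 0 where there is no reading), "fx", "fy", "cx", "cy" (pixels), "D" ([k1, k2, p1, p2, k3] as OpenCV has them; the pictures are not rectified), "xyz" and "rotation" of the camera in the world. Camera axes: x right, y down, z forward; pixel columns grow to the right and rows downward; lengths in m; the calibration is good to about 2 mm. A picture is of the moment at which its call begins.
- ctrl.sign_off(): hands the job in; it is judged then, once.
Trained networks look in a picture, given as the dict that the camera call returned (one of the last four; its "shot" number tells which), for a name from the list of things; names that differ only in an ending like _2 or _b are one class to them, and where a whole thing is asked for, a point or a joint stands for the part that bears it (a point fixed in the world has none). Each returns a list of dicts, best first, with "score" (0 to 1); they miss things now and then, are a little off and sometimes report something else, mostly with a low value. They report only what shows in the picture. A call takes as long as a camera call.
- ctrl.spot_in(query, picture): "at" ([column, row] in pixels, amid what is visible of it).
- ctrl.tip_of(query, picture): "at" ([column, row] in pixels: a listed point, or the origin of a listed thing).
The state is a dict: "time": time; "qpos": joint angles; "dq": joint speeds; "joint_efforts": joint torques, N m; "eef_pos": TCP position; "tcp_rot": TCP orientation; "contact_force": force on the tool from outside, world axes, zero at the start; "wrist_torque": the same for the moment, N m; "opening": opening from 0.0 (shut) to 1.0 (fully open); "finger_force": force on a finger pad.
Only numpy, scipy, OpenCV 4.12 (cv2) and the standard library are available. Lean on these libraries where they do the work, as an engineer would, in place of code of your own. Each camera call takes 0.05 s, during which the arm holds its last target. There are 200 camera calls.

## Task

Refit the desktop air cleaner: press every filter pad lying on the desk flat into the deck recess that matches its outline, stand the carbon canister neck-down in the coupler while both cam arms are still up, then swing the two cam arms down together until they are fully down and the canister is locked. When all pads are in and the canister is locked, press the start button all the way down and let it go. Leave the other things on the desk where they are.

Things in the scene. Friction and masses are not known exactly. Their poses are not given: they have to be found in the camera images.
- air_cleaner: White flat air cleaner, fixed: a deck 140 (x) x 300 (y) x 14 mm high on 3.5 mm feet, with four recesses in its top, a round metal coupler at the +y end and a start button. Origin: centre of the deck's underside, 3.5 mm above the desk; x away from the robot (at yaw 0), y to the left, z up.
- recess_round_large (a point): Centre of the floor of the large round recess, 51 mm diameter, 6 mm deep (deck top 6 mm above this point), at (34, -30) mm on the deck. Axes as the air cleaner.
- recess_round_small (a point): The same for the small round recess, 37 mm diameter, at (-34, -105) mm.
- recess_square (a point): The same for the square recess, 43 x 43 mm, sides along the deck's x and y, at (34, -105) mm.
- recess_oblong (a point): The same for the rectangular recess, 31 mm (deck x) x 59 mm (deck y), at (-34, -30) mm.
- coupler_mouth (a point): Centre of the open top of the upright coupler, 34 mm above the deck's top, at (0, 100) mm on the deck; axes as the air cleaner. Coupler outside 50 mm diameter, bore 39 mm. The two cam arms are hinged on it at its +x and -x sides, on pins parallel to deck y that lie 29 mm from the coupler's axis and 9 mm below the mouth.
- cam_arm_near (a joint): Cam arm on the coupler's -x side, turning in the deck's x-z plane: 0 = raised, leaning outward 65 deg above horizontal (starts at 0 to 0.25), grows as it swings outward and down, 1.57 = fully down (hard stop, 25 deg below horizontal). Steel bar 12 mm wide (deck y), 7 mm thick, 58 mm long from pin to end. Stays where left; 0.05 N m to turn. Down, its cam fills the canister's groove.
- cam_arm_far (a joint): The same arm on the coupler's +x side.
- cam_end_near (a point): Centre of the round end of the near arm, 52 mm from its pin.
- cam_end_far (a point): Centre of the round end of the far arm, 52 mm from its pin.
- start_button (a joint): Travel of the round start button, 22 mm diameter: 0 up, 0.005 m fully down (about 4 N), springs back.
- start_button_top (a point): Centre of the button's top face, at (-45, 38) mm on the deck. Axes as the air cleaner.
- canister_knob (a point): Centre of the canister's grip knob (24 mm diameter, 22 mm high, topmost). Canister: round about z, 180 g, 63 mm high; under the knob a body 50 mm diameter x 16 mm, then the grooved neck 34 mm diameter x 25 mm that enters the coupler. This point is 52 mm above the neck's end and 27 mm above the body's underside, which rests on the coupler's mouth when home. Stands on its neck at the start.
- pad_round_large_rib (a point): Round filter pad 48 mm diameter, 8 mm thick, 50 g, black, lying flat. An upright pull rib stands on its middle, 12 mm thick (pad x), 26 mm long (pad y), 16 mm high above the pad's top. This point is the rib's centre, 16 mm above the pad's underside. Axes are the pad's, z up. Absent in some starts.
- pad_round_small_rib (a point): Small round filter pad 34 mm diameter, 8 mm thick, 50 g, black, lying flat. An upright pull rib stands on its middle, 12 mm thick (pad x), 26 mm long (pad y), 16 mm high above the pad's top. This point is the rib's centre, 16 mm above the pad's underside. Axes are the pad's, z up. Absent in some starts.
- pad_square_rib (a point): Square filter pad 40 x 40 mm, 8 mm thick, 50 g, black, lying flat. An upright pull rib stands on its middle, 12 mm thick (pad x), 26 mm long (pad y), 16 mm high above the pad's top. This point is the rib's centre, 16 mm above the pad's underside. Axes are the pad's, z up. Absent in some starts.
- pad_oblong_rib (a point): Rectangular filter pad 28 mm (its x) x 56 mm (its y), 8 mm thick, 50 g, black, lying flat. An upright pull rib stands on its middle, 12 mm thick (pad x), 26 mm long (pad y), 16 mm high above the pad's top. This point is the rib's centre, 16 mm above the pad's underside. Axes are the pad's, z up. Absent in some starts.
- ssd: Bystander, loose: pocket drive 52x76x10 mm. Origin: centre of its underside. Leave alone.
- eraser: Bystander, loose: eraser 20x48x13 mm. Origin: centre of its underside. Leave alone.
- usb_hub: Bystander, loose: USB hub 30x108x11 mm. Origin: centre of its underside. Leave alone.
- pen: Bystander, loose: black pen 12x145x9 mm. Origin: centre of its underside. Leave alone.
- charger_cube: Bystander, loose: white charger cube 46x34x32 mm. Origin: centre of its underside. Leave alone.

How it is judged:
By the outcome, as a careful person would: the job done as asked, in the order asked, and still so for the second after the job is handed in, with the robot touching nothing.
Of pad_round_large, pad_round_small, pad_square, pad_oblong only 3 to 4 are there at a start; the rules pass over those that are not, and their reading is None.
At some moment in a run one of pad_round_large, pad_round_small, pad_square, pad_oblong may be knocked a few centimetres aside while the robot is not near it.
Once in a run the grip may slacken for a moment while it holds something.
It also fails if it takes over 210 s, if anything falls off the work surface, if the arm or the gripper's body presses on something with over 40 N, if the wrist force passes 120 N, or if a joint passes its speed limit or range.

## Working session

There is one attempt and no reset: what is moved stays moved. The work goes in short steps, Python scripts to look and compute and a shell command to move; the robot and the scene stay as the last step left them, time stands still between calls to the robot, and variables do not carry over. Pictures are saved under pics/ and viewed, at most 14 in all, crops included, and the job is handed in when it is done.

```bash
mkdir -p pics
cat > h.py <<'E'
import numpy as np, cv2
from plant import ctrl
from scipy.spatial.transform import Rotation as R
def rotm(p):
    r=np.array(p['rotation'],float)
    return r if r.shape==(3,3) else R.from_quat(r).as_matrix()
def ray(p,uv):
    K=np.array([[p['fx'],0,p['cx']],[0,p['fy'],p['cy']],[0,0,1]])
    u=cv2.undistortPoints(np.array([[uv]],float),K,np.array(p['D'],float))[0,0]
    return rotm(p)@np.array([u[0],u[1],1.])
def at_z(p,uv,z):
    d=ray(p,uv);o=np.array(p['xyz']);return o+d*(z-o[2])/d[2]
def at_d(p,uv):
    d=ray(p,uv);c,r=int(round(uv[0])),int(round(uv[1]))
    return np.array(p['xyz'])+d*float(p['depth'][r,c])
def cloud(p):
    h,w=p['depth'].shape
    K=np.array([[p['fx'],0,p['cx']],[0,p['fy'],p['cy']],[0,0,1]])
    g=np.stack(np.meshgrid(np.arange(w),np.arange(h)),-1).reshape(-1,1,2).astype(float)
    u=cv2.undistortPoints(g,K,np.array(p['D'],float))[:,0]
    d=np.c_[u,np.ones(len(u))]@rotm(p).T
    return (np.array(p['xyz'])+d*p['depth'].reshape(-1,1)).reshape(h,w,3)
def save(p,n): cv2.imwrite('pics/'+n+'.png',p['pixels'][:,:,::-1])
E
python3 - <<'E'
from h import *
for n in ('top','scene'):
    p=ctrl.read_camera(n);save(p,n+'0');print(n,p['xyz'],np.round(rotm(p),3).tolist(),p['fx'])
    for q in ['recess_round_large','recess_round_small','recess_square','recess_oblong','coupler_mouth','cam_end_near','cam_end_far','start_button_top','canister_knob','pad_round_large_rib','pad_round_small_rib','pad_square_rib','pad_oblong_rib','air_cleaner','charger_cube','pen','ssd']:
        t=ctrl.tip_of(q,p)[:2]
        print(q,[(np.round(a['at'],1).tolist(),round(a['score'],2),np.round(at_d(p,a['at']),3).tolist()) for a in t])
E
```

```text
top [0.27619553 0.01914717 1.49003506] [[-0.015, -0.985, 0.17], [-1.0, 0.015, -0.001], [-0.001, -0.17, -0.986]] 460.8711825104678
recess_round_large [([254.9, 200.3], 0.93, [0.544, 0.085, 0.015])]
recess_round_small [([274.4, 220.3], 0.66, [0.478, 0.023, 0.01])]
recess_square [([280.6, 203.2], 0.87, [0.533, 0.002, 0.016])]
recess_oblong []
coupler_mouth [([215.1, 199.2], 0.87, [0.549, 0.214, 0.02]), ([156.8, 216.4], 0.36, [0.498, 0.408, 0.003])]
cam_end_near [([209.4, 214.9], 0.58, [0.486, 0.221, 0.094]), ([278.0, 200.5], 0.5, [0.543, 0.01, 0.014])]
cam_end_far [([216.3, 178.3], 0.57, [0.623, 0.213, 0.002])]
start_button_top [([234.2, 221.4], 0.52, [0.473, 0.151, 0.033])]
canister_knob [([405.8, 209.4], 0.75, [0.5, -0.393, 0.061])]
pad_round_large_rib [([321.0, 220.2], 0.55, [0.474, -0.127, 0.024])]
pad_round_small_rib [([407.7, 208.6], 0.72, [0.501, -0.398, 0.065]), ([214.8, 200.4], 0.7, [0.545, 0.215, 0.017])]
pad_square_rib [([349.6, 244.9], 0.73, [0.394, -0.216, 0.022])]
pad_oblong_rib [([274.2, 220.7], 0.56, [0.478, 0.023, 0.005])]
air_cleaner [([245.6, 206.7], 0.89, [0.522, 0.1
[... 1006 characters left out ...]
])]
canister_knob [([453.1, 275.1], 0.75, [0.496, -0.404, 0.058]), ([228.5, 189.1], 0.39, [0.557, 0.224, 0.05])]
pad_round_large_rib [([333.9, 255.7], 0.83, [0.469, -0.149, 0.023]), ([295.7, 287.1], 0.51, [0.346, -0.113, 0.012])]
pad_round_small_rib [([397.1, 305.9], 0.68, [0.395, -0.323, 0.019])]
pad_square_rib [([345.1, 285.9], 0.54, [0.389, -0.21, 0.025])]
pad_oblong_rib []
air_cleaner [([257.7, 218.7], 0.95, [0.514, 0.098, 0.016]), ([272.0, 214.3], 0.53, [0.556, 0.078, 0.011])]
charger_cube [([426.1, 244.3], 0.53, [0.616, -0.327, 0.022])]
pen [([254.5, 227.6], 0.63, [0.48, 0.086, 0.013]), ([367.9, 251.0], 0.47, [0.545, -0.207, 0.004])]
ssd [([294.9, 288.7], 0.65, [0.342, -0.113, 0.011])]
```

Run:
```python
import cv2
a=cv2.imread('pics/top0.png')[150:300,180:440];cv2.imwrite('pics/c_top.png',cv2.resize(a,(780,450),interpolation=cv2.INTER_CUBIC))
a=cv2.imread('pics/scene0.png')[150:350,200:480];cv2.imwrite('pics/c_sc.png',cv2.resize(a,(784,560),interpolation=cv2.INTER_CUBIC))
```

```text
(no output)
```

View pics/c_top.png

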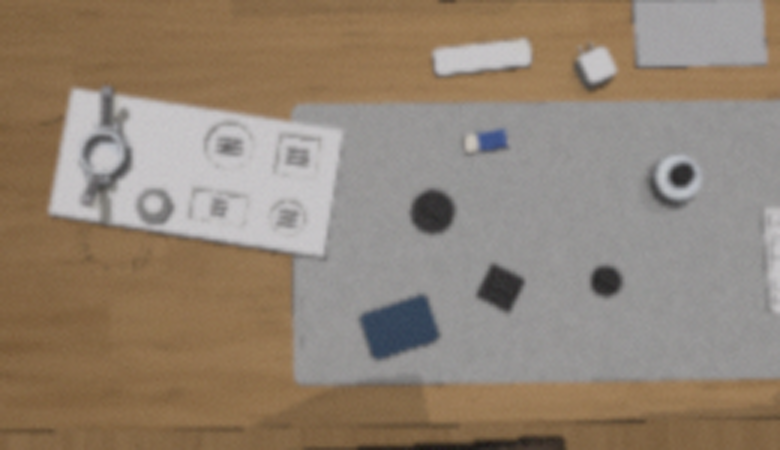

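View pics/c_sc.png

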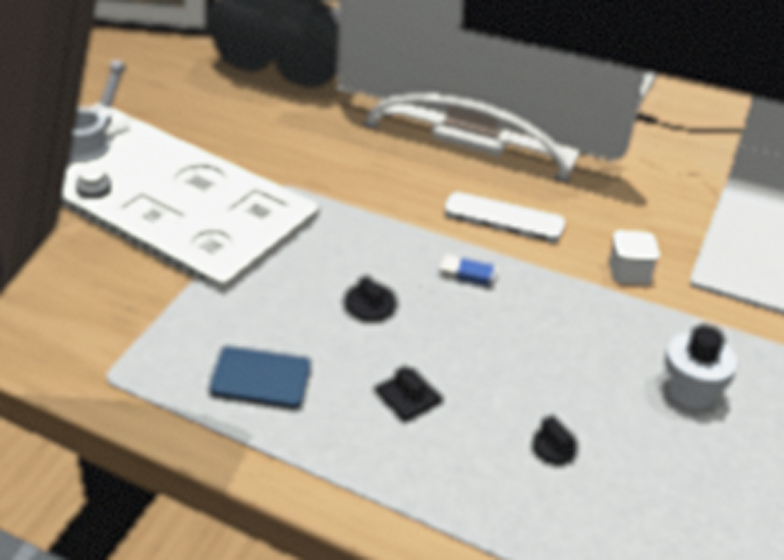

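```bash
cat >> h.py <<'E'
def deckfit(p):
    a=p['pixels'].astype(int);C=cloud(p)
    m=(a.min(2)>(185 if p is not None else 0))
    reg=(C[:,:,0]>.38)&(C[:,:,0]<.68)&(C[:,:,1]>-.08)&(C[:,:,1]<.33)&(C[:,:,2]<.05)
    m=(m&reg).astype(np.uint8)
    n,l,s,c=cv2.connectedComponentsWithStats(m);k=1+np.argmax(s[1:,4])
    cs,_=cv2.findContours((l==k).astype(np.uint8),cv2.RETR_EXTERNAL,cv2.CHAIN_APPROX_NONE)
    ct=max(cs,key=cv2.contourArea)[:,0].astype(float)
    P=np.array([at_z(p,u,.0175)[:2] for u in ct])
    return P,cv2.minAreaRect((P*1000).astype(np.float32))
def pad(p,xy,r=.045):
    a=p['pixels'].astype(int);C=cloud(p)
    m=((a.max(2)<90)&(np.hypot(C[:,:,0]-xy[0],C[:,:,1]-xy[1])<r))
    ij=np.argwhere(m);P=C[m]
    up=P[:,2]>.015;Q=P[up][:,:2]
    res=dict(n=len(P),z=np.round(np.percentile(P[:,2],[5,50,95]),3),mid=np.round((P[:,:2].max(0)+P[:,:2].min(0))/2,4),mean=np.round(P[:,:2].mean(0),4),nup=len(Q))
    if len(Q)>4:
        w,v=np.linalg.eigh(np.cov(Q.T));res['rib']=np.round(Q.mean(0),4);res['ang']=round(float(np.degrees(np.arctan2(v[1,1],v[0,1]))),1);res['w']=np.round(np.sqrt(w)*1000,1)
    return res
E
python3 - <<'E'
from h import *
s=ctrl.get_state();print(s['time'],s['eef_pos'],np.round(R.from_quat(s['tcp_rot']).as_matrix(),3).tolist(),s['opening'])
for n in ('top','scene'):
    p=ctrl.read_camera(n);P,r=deckfit(p);print(n,r)
    for k,xy in dict(large=(.472,-.14),square=(.392,-.213),small=(.395,-.322)).items(): print(k,pad(p,xy))
    C=cloud(p);
    for nm,xy in dict(knob=(.5,-.4)).items():
        m=(np.hypot(C[:,:,0]-xy[0],C[:,:,1]-xy[1])<.04)&(C[:,:,2]>.045);print(nm,C[m].mean(0),C[m].max(0),C[m].min(0))
E
```

```text
1.8 [ 0.20194127 -0.64407887  0.23133216] [[0.954, 0.299, -0.0], [0.299, -0.954, -0.0], [-0.0, 0.0, -1.0]] 0.9972284666829931
top ((519.44970703125, 90.50628662109375), (241.91482543945312, 134.5149383544922), 80.15983581542969)
large {'n': 151, 'z': array([0.007, 0.012, 0.028]), 'mid': array([ 0.4752, -0.1365]), 'mean': array([ 0.4757, -0.1372]), 'nup': 42, 'rib': array([ 0.4749, -0.1351]), 'ang': 80.3, 'w': array([6.9, 8.1])}
square {'n': 139, 'z': array([0.007, 0.012, 0.028]), 'mid': array([ 0.3914, -0.2064]), 'mean': array([ 0.3922, -0.2068]), 'nup': 44, 'rib': array([ 0.3912, -0.2065]), 'ang': 61.1, 'w': array([7.4, 9.4])}
small {'n': 77, 'z': array([0.008, 0.014, 0.032]), 'mid': array([ 0.3977, -0.3217]), 'mean': array([ 0.3977, -0.3199]), 'nup': 36, 'rib': array([ 0.3972, -0.3213]), 'ang': 50.4, 'w': array([4.6, 7.1])}
knob [ 0.50200146 -0.39531735  0.05659582] [ 0.52589341 -0.37486393  0.07388272] [ 0.48047239 -0.42047971  0.04506582]
scene ((487.5220947265625, 83.10890197753906), (363.8114318847656, 222.56678771972656), 83.50675201416016)
large {'n': 198, 'z': array([0.007, 0.01 , 0.026]), 'mid': array([ 0.4751, -0.1408]), 'mean': array([ 0.4709, -0.1426]), 'nup': 60, 'rib': array([ 0.4741, -0.1428]), 'ang': 67.8, 'w': array([3.2, 7.9])}
square {'n': 250, 'z': array([0.007, 0.011, 0.026]), 'mid': array([ 0.3867, -0.2115]), 'mean': array([ 0.3875, -0.2126]), 'nup': 78, 'rib': array([ 0.3915, -0.213 ]), 'ang': 69.1, 'w': array([3.8, 7.3])}
small {'n': 179, 'z': array([0.007, 0.013, 0.028]), 'mid': array([ 0.394 , -0.3244]), 'mean': array([ 0.3931, -0.3248]), 'nup': 82, 'rib': array([ 0.3955, -0.3255]), 'ang': 63.8, 'w': array([2.9, 7.3])}
knob [ 0.50132771 -0.40056389  0.05851742] [ 0.5205428  -0.3809259   0.06837852] [ 0.48155869 -0.41882331  0.04503141]
```

```bash
cat >> h.py <<'E'
from scipy.optimize import minimize
from scipy.ndimage import map_coordinates, gaussian_filter
def proj(p,X):
    K=np.array([[p['fx'],0,p['cx']],[0,p['fy'],p['cy']],[0,0,1]])
    Rw=rotm(p).T;t=-Rw@np.array(p['xyz'])
    return cv2.projectPoints(np.asarray(X,float),cv2.Rodrigues(Rw)[0],t,K,np.array(p['D'],float))[0][:,0]
def place(X,q,z=0):
    c,s=np.cos(q[2]),np.sin(q[2]);X=np.asarray(X)
    return np.c_[q[0]+c*X[:,0]-s*X[:,1],q[1]+s*X[:,0]+c*X[:,1],X[:,2]+z]
def box(x,y,z0,z1): return [[a*x/2,b*y/2,z] for a in(-1,1) for b in(-1,1) for z in(z0,z1)]
def cyl(d,z0,z1): t=np.linspace(0,2*np.pi,32,endpoint=False);return [[d/2*np.cos(a),d/2*np.sin(a),z] for a in t for z in(z0,z1)]
RIB=box(.012,.026,.008,.024)
PARTS=dict(large=[cyl(.048,0,.008),RIB],small=[cyl(.034,0,.008),RIB],square=[box(.04,.04,0,.008),RIB])
def padfit(p,k,xy,z=0,yaws=np.radians(np.arange(0,180,15)),fg=35):
    """silhouette fit, returns x,y,yaw(deg),rms"""
    c=proj(p,[[xy[0],xy[1],z+.01]])[0].astype(int);h=22
    I=p['pixels'].astype(float).mean(2)[c[1]-h:c[1]+h,c[0]-h:c[0]+h]
    bg=np.median(I);S=np.clip((bg-I)/(bg-fg),0,1)
    yy,xx=np.mgrid[-h:h,-h:h];S=S*(np.hypot(xx,yy)<h-3)
    def ren(q):
        M=np.zeros((2*h*8,2*h*8),np.uint8)
        for X in PARTS[k]:
            u=proj(p,place(X,q,z))-c+h+.5
            hu=cv2.convexHull(np.round(u*8*16).astype(np.int32)-64)
            cv2.fillConvexPoly(M,hu,255,shift=4)
        return gaussian_filter(cv2.resize(M,(2*h,2*h),interpolation=cv2.INTER_AREA)/255.,.6)
    f=lambda q:((ren([q[0]/100,q[1]/100,q[2]])-S)**2).mean()
    best=None
    for y in yaws:
        r=minimize(f,[xy[0]*100,xy[1]*100,y],method='Nelder-Mead',options=dict(initial_simplex=[[xy[0]*100,xy[1]*100,y],[xy[0]*100+.7,xy[1]*100,y],[xy[0]*100,xy[1]*100+.7,y],[xy[0]*100,xy[1]*100,y+.2]],xatol=.005,fatol=1e-7))
        if best is None or r.fun<best.fun: best=r
    q=best.x;return round(q[0]/100,4),round(q[1]/100,4),round(float(np.degrees(q[2]))%180,1),round(best.fun**.5,3)
def deck(p,q0):
    B=p['pixels'].astype(float)[:,:,2];gx=gaussian_filter(B,1.,order=(0,1));gy=gaussian_filter(B,1.,order=(1,0));G=np.minimum(np.hypot(gx,gy),25)
    t=np.linspace(-.97,.97,60);L=[]
    for s in(-1,1):
        L+=[[s*.07,.15*a,.0175] for a in t]; L+=[[.07*a,s*.15,.0175] for a in t[::2]]
    def f(q):
        u=proj(p,place(L,[q[0]/100,q[1]/100,q[2]]));return -map_coordinates(G,[u[:,1],u[:,0]],order=1).mean()
    r=min((minimize(f,[q0[0]*100+dx,q0[1]*100+dy,q0[2]],method='Nelder-Mead',options=dict(initial_simplex=[[q0[0]*100+dx,q0[1]*100+dy,q0[2]],[q0[0]*100+dx+.5,q0[1]*100+dy,q0[2]],[q0[0]*100+dx,q0[1]*100+dy+.5,q0[2]],[q0[0]*100+dx,q0[1]*100+dy,q0[2]+.03]])) for dx in(-.6,0,.6) for dy in (-.6,0,.6)),key=lambda r:r.fun)
    return round(r.x[0]/100,4),round(r.x[1]/100,4),round(float(np.degrees(r.x[2])),2),round(r.fun,2)
E
python3 - <<'E'
from h import *
for n in ('top','scene'):
    p=ctrl.read_camera(n);print(n,deck(p,(.521,.105,np.radians(-9))))
    for k,xy in dict(large=(.472,-.14),square=(.392,-.211),small=(.395,-.322)).items(): print(k,padfit(p,k,xy))
E
```

```text
top (np.float64(0.5232), np.float64(0.1183), -9.49, np.float64(-22.35))
large (np.float64(0.4755), np.float64(-0.1394), 178.1, np.float64(0.057))
square (np.float64(0.3918), np.float64(-0.2102), 62.1, np.float64(0.049))
small (np.float64(0.3971), np.float64(-0.3248), 114.8, np.float64(0.043))
scene (np.float64(0.5243), np.float64(0.1122), -10.22, np.float64(-18.93))
large (np.float64(0.48), np.float64(-0.1402), 176.3, np.float64(0.073))
square (np.float64(0.3956), np.float64(-0.2112), 152.5, np.float64(0.078))
small (np.float64(0.4011), np.float64(-0.325), 145.4, np.float64(0.07))
```

Run:
```python
import cv2,numpy as np
a=cv2.imread('pics/scene0.png').astype(float);o=[]
for c,r in((332,257),(345,290),(397,307)):
    b=a[r-17:r+17,c-17:c+17];o.append(cv2.resize(np.clip(b*2.2,0,255).astype(np.uint8),(260,260),interpolation=cv2.INTER_CUBIC))
cv2.imwrite('pics/ribs.png',np.hstack(o))
```

```text
(no output)
```

View pics/ribs.png

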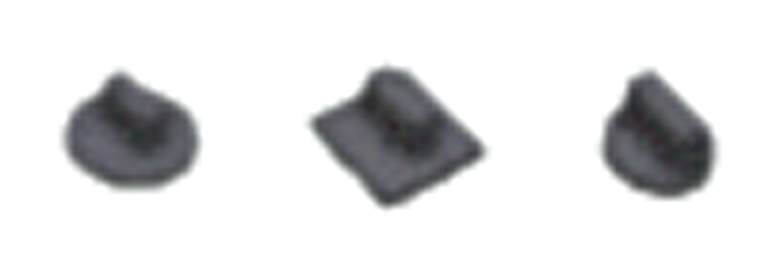

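```bash
cat > d.py <<'E'
import sys,numpy as np
from plant import ctrl
from scipy.spatial.transform import Rotation as R
# usage: d.py x y z toolx_angle_deg -> total shift in present tool axes (mm), turn deg
s=ctrl.get_state();M=R.from_quat(s['tcp_rot']).as_matrix()
x,y,z,a=map(float,sys.argv[1:5]);c=np.degrees(np.arctan2(M[1,0],M[0,0]))
t=(c-a+180)%360-180
print('t',round(s['time'],2),'pos',np.round(s['eef_pos'],4),'ang',round(c,1),'shift mm',np.round(M.T@(np.array([x,y,z])-s['eef_pos'])*1000,1),'turn',round(t,1),'F',np.round(s['contact_force'],1),'open',round(s['opening'],3),'q6',round(s['qpos'][5],2))
E
python3 d.py .394 -.2105 .1 62.5
python3 -m inch '[[0,0.025,-0.029,0.009,-7],[0,0.05,-0.058,0.018,-14],[0,0.075,-0.087,0.027,-21],[0,0.1,-0.116,0.036,-28],[0,0.125,-0.145,0.045,-35]]' 40
python3 d.py .394 -.2105 .1 62.5
```

```text
t 2.0 pos [ 0.2019 -0.6441  0.2313] ang 17.4 shift mm [ 312.9 -356.3  131.3] turn -45.1 F [ 0.5 -0.6 -0. ] open 1.002 q6 -0.15
time: 2.42
eef_pos: [0.2782, -0.4667, 0.186]
tcp_rot: [0.896, 0.444, 0.0, 0.0]
contact_force: [-0.2, -0.2, -0.0]
opening: 0.998
finger_force: 0.0
t 2.42 pos [ 0.2782 -0.4667  0.186 ] ang 52.7 shift mm [274.  -63.1  85.9] turn -9.8 F [-0.2 -0.2 -0. ] open 0.998 q6 -0.57
```

```bash
python3 -m inch '[[0,0.039,-0.009,0.008,-2],[0,0.078,-0.018,0.016,-4],[0,0.117,-0.027,0.024,-6],[0,0.156,-0.036,0.032,-8],[0,0.195,-0.045,0.04,-9.8]]' >/dev/null
python3 -m inch '[[0,0.038,-0.009,0.015,0],[0,0.079,-0.018,0.046,0],[0,0.079,-0.018,0.046,0]]'
python3 d.py .394 -.2105 .010 62.5
python3 - <<'E'
from h import *
p=ctrl.read_camera('scene');print(deck(p,(.523,.117,np.radians(-9.5))));
p=ctrl.read_camera('top');print(deck(p,(.523,.117,np.radians(-9.5))));save(p,'top1')
E
```

```text
time: 3.08
eef_pos: [0.3806, -0.2026, 0.097]
tcp_rot: [0.855, 0.518, -0.0, -0.003]
contact_force: [-0.6, 0.4, -0.7]
opening: 1.0
finger_force: 0.0
t 3.08 pos [ 0.3806 -0.2026  0.097 ] ang 62.4 shift mm [-1.  16.  86.9] turn -0.1 F [-0.6  0.4 -0.7] open 1.0 q6 -0.25
(np.float64(0.524), np.float64(0.1141), -9.49, np.float64(-23.82))
(np.float64(0.5231), np.float64(0.1184), -9.45, np.float64(-22.41))
```

```bash
python3 -m inch '[[0,-0.001,0.016,0.035,0],[0.3,-0.001,0.016,0.07,0],[0.3,-0.001,0.016,0.087,0],[0.6,-0.001,0.016,0.087,0],[0.95,-0.001,0.016,0.087,0]]' 40
python3 -m inch '[[0.95,0,0,0,0],[0.95,0,0,0,0],[0.95,0,0,0,0]]'
python3 d.py .394 -.2105 .010 62.5
python3 - <<'E'
from h import *
for n in('top','scene'):
    p=ctrl.read_camera(n);save(p,n+'2');print(padfit(p,'square',(.394,-.2105),yaws=[np.radians(62.5),np.radians(152.5)]))
E
```

```text
time: 3.6
eef_pos: [0.3959, -0.218, 0.0138]
tcp_rot: [0.857, 0.516, -0.0, 0.0]
contact_force: [-0.4, -0.2, 0.4]
opening: 0.454
finger_force: 0.0
time: 3.85
eef_pos: [0.3973, -0.2183, 0.0157]
tcp_rot: [0.856, 0.516, 0.001, 0.003]
contact_force: [-0.9, -1.4, 4.0]
opening: 0.121
finger_force: 42.4
t 3.85 pos [ 0.3973 -0.2183  0.0157] ang 62.2 shift mm [ 5.4 -6.6  5.6] turn -0.3 F [-0.9 -1.4  4. ] open 0.121 q6 -0.24
(np.float64(0.375), np.float64(-0.1776), 34.9, np.float64(0.225))
(np.float64(0.4045), np.float64(-0.2117), 146.3, np.float64(0.329))
```

```bash
python3 -m inch '[[0.95,0,0,0,0],[0.95,0,0,0,0]]'
python3 - <<'E'
import cv2,numpy as np
o=[]
for n,c,r in(('top2',350,243),('scene2',345,285)):
    a=cv2.imread('pics/%s.png'%n)[r-35:r+35,c-35:c+35];o.append(cv2.resize(np.clip(a*1.5,0,255).astype(np.uint8),(390,390),interpolation=cv2.INTER_CUBIC))
cv2.imwrite('pics/grip.png',np.hstack(o))
E
```

```text
time: 4.12
eef_pos: [0.3973, -0.2183, 0.0156]
tcp_rot: [0.856, 0.517, 0.0, 0.003]
contact_force: [-2.3, -1.9, 6.9]
opening: 0.123
finger_force: 42.6
```

View pics/grip.png

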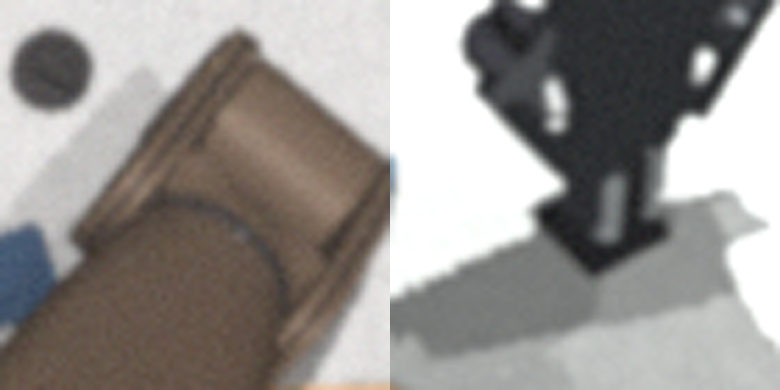

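```bash
python3 -m inch '[[0.4,0,0,-0.001,0],[0.3,0,0,-0.001,0],[0.2,0,0,-0.03,0],[0,0,0,-0.07,0]]'
python3 d.py .399 -.325 .09 58
python3 -m inch '[[0,-0.041,0,-0.07,3],[0,-0.08,0.01,-0.07,4],[0,-0.102,0.053,-0.07,4],[0,-0.102,0.053,-0.07,4],[0,-0.102,0.053,-0.07,4]]'
python3 -m inch '[[0,0,0,0,0]]' >/dev/null
python3 d.py .399 -.325 .012 58
python3 - <<'E'
from h import *
for n in('top','scene'):
    p=ctrl.read_camera(n);save(p,n+'3');print(deck(p,(.523,.117,np.radians(-9.5))),padfit(p,'square',(.395,-.2155),yaws=[np.radians(62.5),np.radians(152.5)]),padfit(p,'large',(.477,-.14)))
E
```

```text
time: 4.45
eef_pos: [0.3927, -0.2136, 0.0801]
tcp_rot: [0.856, 0.517, -0.002, -0.005]
contact_force: [1.0, -1.0, 0.6]
opening: 0.687
finger_force: 0.0
t 4.45 pos [ 0.3927 -0.2136  0.0801] ang 62.2 shift mm [-95.5  57.4 -10.7] turn 4.2 F [ 1.  -1.   0.6] open 0.687 q6 -0.24
time: 4.87
eef_pos: [0.3966, -0.3363, 0.1561]
tcp_rot: [0.874, 0.485, 0.0, 0.004]
contact_force: [-0.5, -0.6, 0.4]
opening: 0.998
finger_force: 0.0
t 4.95 pos [ 0.395  -0.332   0.1534] ang 58.1 shift mm [  8.   -0.3 141.4] turn 0.1 F [-0.3  0.6  0.5] open 0.998 q6 -0.34
(np.float64(0.5231), np.float64(0.1184), -9.45, np.float64(-22.51)) (np.float64(0.3963), np.float64(-0.2129), 63.2, np.float64(0.053)) (np.float64(0.4754), np.float64(-0.1394), 10.4, np.float64(0.058))
(np.float64(0.524), np.float64(0.1144), -9.61, np.float64(-23.76)) (np.float64(0.4004), np.float64(-0.2131), 153.7, np.float64(0.082)) (np.float64(0.4802), np.float64(-0.1402), 175.6, np.float64(0.073))
```

```bash
python3 -m inch '[[0,0,0,0,0]]' >/dev/null
python3 d.py .401 -.325 .016 58
python3 -m inch '[[0,0.008,0.002,0.035,0],[0,0.008,0.002,0.07,0],[0,0.008,0.002,0.105,0],[0.3,0.008,0.002,0.12,0],[0.4,0.008,0.002,0.12,0]]' 40
python3 -m inch '[[0.4,0,0,0,0]]' 40
python3 d.py .401 -.325 .016 58
```

```text
t 5.13 pos [ 0.3944 -0.3296  0.152 ] ang 58.3 shift mm [  7.2   3.5 136. ] turn 0.3 F [ 0.3 -0.2  0.7] open 1.004 q6 -0.34
time: 5.55
eef_pos: [0.3981, -0.321, 0.0283]
tcp_rot: [0.873, 0.487, -0.001, -0.005]
contact_force: [-0.0, 0.2, 0.1]
opening: 0.748
finger_force: 0.0
time: 5.63
eef_pos: [0.4004, -0.324, 0.0323]
tcp_rot: [0.874, 0.487, -0.0, -0.002]
contact_force: [-0.2, -0.6, 0.7]
opening: 0.608
finger_force: 0.0
t 5.63 pos [ 0.4004 -0.324   0.0323] ang 58.3 shift mm [-0.6  1.1 16.3] turn 0.3 F [-0.2 -0.6  0.7] open 0.608 q6 -0.32
```

```bash
python3 -m inch '[[0.4,0,0,0.015,0],[0.4,0,0,0.015,0],[0.4,0,0,0.015,0],[0.95,0,0,0.015,0],[0.95,0,0,0.015,0]]' 40
python3 -m inch '[[0.95,0,0,0,0],[0.95,0,0,0,0],[0.95,0,0,0,0],[0.95,0,0,0,0]]'
python3 d.py .401 -.325 .016 58
```

```text
time: 6.05
eef_pos: [0.4017, -0.3264, 0.0199]
tcp_rot: [0.874, 0.486, 0.0, 0.001]
contact_force: [0.3, -0.7, -0.4]
opening: 0.33
finger_force: 0.0
time: 6.38
eef_pos: [0.4016, -0.3263, 0.0195]
tcp_rot: [0.874, 0.486, 0.0, 0.001]
contact_force: [-1.7, 0.9, 6.0]
opening: 0.123
finger_force: 40.9
t 6.38 pos [ 0.4016 -0.3263  0.0195] ang 58.2 shift mm [ 0.8 -1.2  3.5] turn 0.2 F [-1.7  0.9  6. ] open 0.123 q6 -0.32
```

```bash
python3 -m inch '[[0.5,0,0,0,0],[0.5,0,0,0.009,0],[0.5,0,0,0.009,0],[0.5,0,0,0.009,0]]' 40
python3 -m inch '[[0.95,0,0,0,0],[0.95,0,0,0,0],[0.95,0,0,0,0],[0.95,0,0,0,0]]'
python3 d.py .401 -.325 .016 58
```

```text
time: 6.72
eef_pos: [0.4002, -0.3247, 0.0079]
tcp_rot: [0.874, 0.486, -0.0, -0.001]
contact_force: [-0.0, 0.3, 0.6]
opening: 0.5
finger_force: 0.0
time: 7.05
eef_pos: [0.401, -0.3256, 0.0092]
tcp_rot: [0.874, 0.486, 0.0, -0.0]
contact_force: [0.2, 0.9, -0.6]
opening: 0.35
finger_force: 39.5
t 7.05 pos [ 0.401  -0.3256  0.0092] ang 58.2 shift mm [ 0.5 -0.3 -6.8] turn 0.2 F [ 0.2  0.9 -0.6] open 0.35 q6 -0.32
```

```bash
python3 -m inch '[[0.5,0,0,0,0],[0.5,0,0,-0.006,0],[0.5,0,0,-0.006,0],[0.5,0,0,-0.006,0]]' 40
python3 -m inch '[[0.95,0,0,0,0],[0.95,0,0,0,0],[0.95,0,0,0,0],[0.95,0,0,0,0],[0.95,0,0,0,0]]'
python3 d.py .401 -.325 .016 58
```

```text
time: 7.38
eef_pos: [0.4014, -0.3261, 0.0161]
tcp_rot: [0.874, 0.486, 0.0, 0.001]
contact_force: [-0.7, 0.1, -0.3]
opening: 0.502
finger_force: 0.0
time: 7.8
eef_pos: [0.4011, -0.3258, 0.0155]
tcp_rot: [0.874, 0.486, 0.0, 0.0]
contact_force: [-0.4, -0.2, 1.4]
opening: 0.128
finger_force: 41.0
t 7.8 pos [ 0.4011 -0.3258  0.0155] ang 58.2 shift mm [ 0.6 -0.5 -0.5] turn 0.2 F [-0.4 -0.2  1.4] open 0.128 q6 -0.32
```

```bash
python3 -m inch '[[0.95,0,0,-0.03,0],[0.95,0,0,-0.06,0],[0.95,0,0,-0.06,0]]'
python3 - <<'E'
from h import *
D=dict(recess_round_large=(.034,-.03,.0115),recess_round_small=(-.034,-.105,.0115),recess_square=(.034,-.105,.0115),recess_oblong=(-.034,-.03,.0115),coupler_mouth=(0,.1,.0515),start_button_top=(-.045,.038,.0225))
for n in('top','scene'):
    p=ctrl.read_camera(n);save(p,n+'4')
    for k,v in D.items():
        for a in ctrl.tip_of(k,p)[:1]:
            w=at_z(p,a['at'],v[2]);c,s=np.cos(np.radians(-9.5)),np.sin(np.radians(-9.5))
            print(n,k,round(a['score'],2),np.round([w[0]-c*v[0]+s*v[1],w[1]-s*v[0]-c*v[1]],4))
    a=p['pixels'];r,c=(150,180) if n=='top' else (160,190)
    cv2.imwrite('pics/d_%s.png'%n,cv2.resize(a[r:r+100,c:c+130,::-1],(780,600),interpolation=cv2.INTER_CUBIC))
E
```

```text
time: 8.05
eef_pos: [0.4036, -0.3286, 0.0807]
tcp_rot: [0.874, 0.486, 0.001, 0.005]
contact_force: [0.7, -0.7, 0.8]
opening: 0.121
finger_force: 40.7
top recess_round_large 0.76 [0.5218 0.1203]
top recess_round_small 0.66 [0.5245 0.1108]
top recess_square 0.79 [0.5317 0.1118]
top recess_oblong 0.69 [0.5206 0.119 ]
top coupler_mouth 0.62 [0.5235 0.1272]
top start_button_top 0.6 [0.517  0.1129]
scene recess_round_large 0.87 [0.5371 0.1046]
scene recess_square 0.69 [0.5228 0.1165]
scene recess_oblong 0.64 [0.5201 0.117 ]
scene coupler_mouth 0.96 [0.5336 0.1188]
scene start_button_top 0.52 [0.5396 0.1289]
```

View pics/d_scene.png

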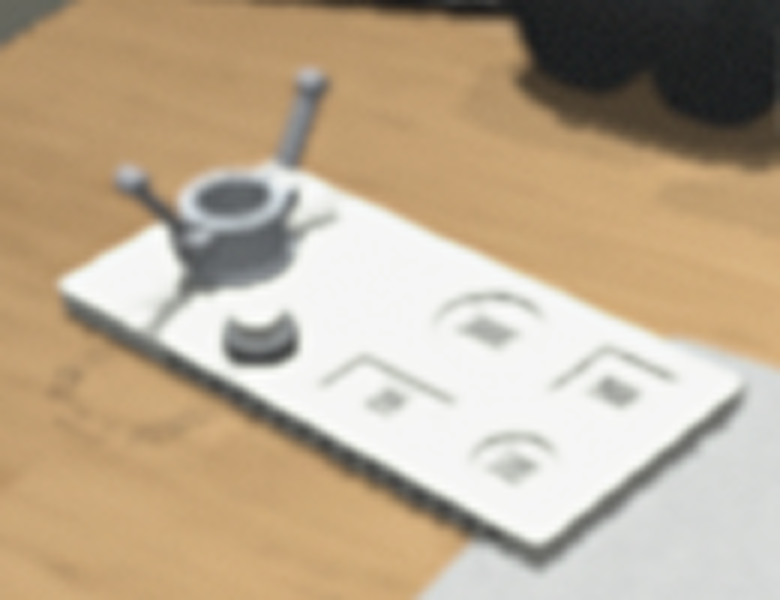

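View pics/d_top.png

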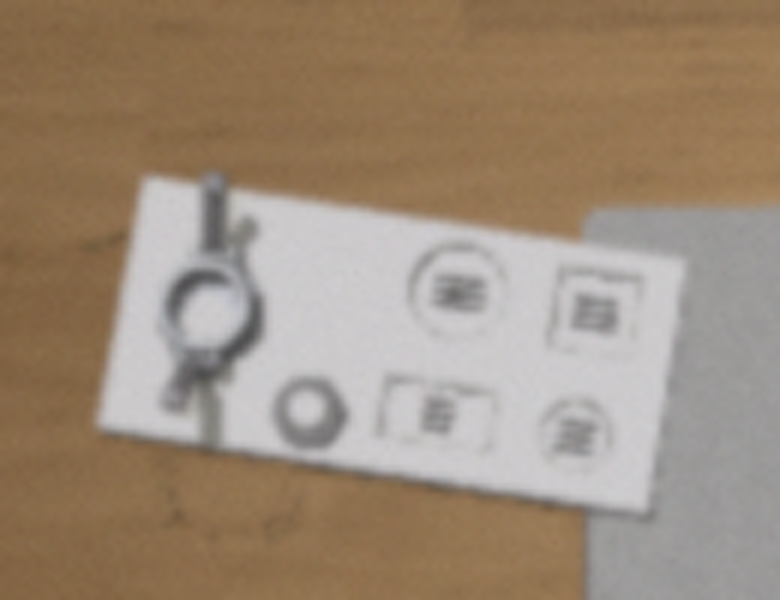

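```bash
python3 -m inch '[[0.95,0,0,0,0]]' >/dev/null
python3 d.py .4731 .0175 .045 80
```

```text
t 8.83 pos [ 0.401  -0.3256  0.0753] ang 58.2 shift mm [ 329.6 -119.5   30.3] turn -21.8 F [ 1.2  1.1 -1. ] open 0.127 q6 -0.32
```

```bash
python3 -m inch '[[0.95,0.03,-0.011,0,0],[0.95,0.067,-0.024,0,0],[0.95,0.104,-0.037,0,0],[0.95,0.141,-0.051,0,0],[0.95,0.178,-0.065,0,0]]' >/dev/null
python3 -m inch '[[0.95,0.037,-0.013,0,-5],[0.95,0.074,-0.026,0,-11],[0.95,0.11,-0.039,0,-17],[0.95,0.14,-0.05,0,-21.8],[0.95,0.152,-0.0545,0.01,-21.8]]' >/dev/null
python3 -m inch '[[0.95,0,0,0.01,0],[0.95,0,0,0.01,0],[0.95,0,0,0.01,0]]'
python3 d.py .4731 .0175 .028 80
python3 - <<'E'
from h import *
p=ctrl.read_camera('scene');save(p,'s5');c=proj(p,[[.473,.0175,.02]])[0].astype(int);print(c)
cv2.imwrite('pics/s5c.png',cv2.resize(p['pixels'][c[1]-30:c[1]+25,c[0]-35:c[0]+35,::-1],(700,550),interpolation=cv2.INTER_CUBIC))
E
```

```text
time: 9.92
eef_pos: [0.4724, 0.0174, 0.0545]
tcp_rot: [0.766, 0.643, -0.001, -0.001]
contact_force: [-0.2, 0.6, -0.1]
opening: 0.129
finger_force: 40.7
t 9.92 pos [0.4724 0.0174 0.0545] ang 80.0 shift mm [ 0.3  0.7 26.5] turn -0.0 F [-0.2  0.6 -0.1] open 0.129 q6 -0.0
[274 234]
```

View pics/s5c.png

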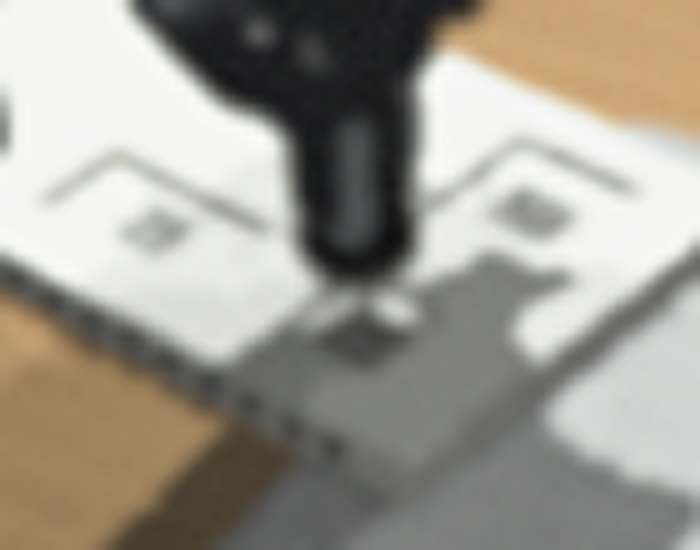

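Run:
```python
from h import *
p=ctrl.read_camera('scene');o=[]
a=cv2.imread('pics/s5.png')
for im,c,r in((cv2.imread('pics/scene4.png'),397,295),(a,397,300),(a,272,225)):
    b=im[r-25:r+25,c-25:c+25].astype(float);o.append(cv2.resize(np.clip(b*1.8,0,255).astype(np.uint8),(260,260),interpolation=cv2.INTER_CUBIC))
cv2.imwrite('pics/chk.png',np.hstack(o))
```

View pics/chk.png

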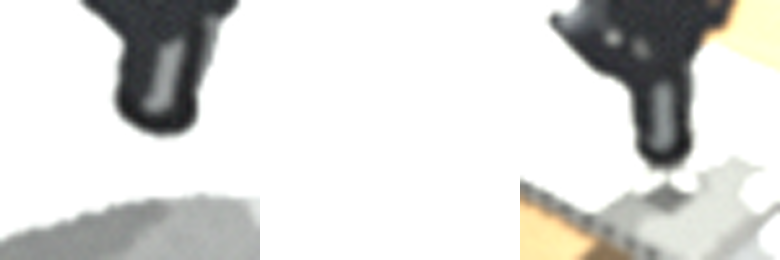

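Run:
```python
from h import *
p=ctrl.read_camera('scene');C=cloud(p);t=p['pixels'].max(2)
m=(np.hypot(C[:,:,0]-.472,C[:,:,1]-.0175)<.05)&(C[:,:,2]>.022)&(C[:,:,2]<.1)
P=C[m]
for z in np.arange(.022,.1,.008):
    Q=P[(P[:,2]>=z)&(P[:,2]<z+.008)]
    if len(Q): print(round(z,3),len(Q),np.round(Q.min(0),3),np.round(Q.max(0),3))
p=ctrl.read_camera('top')
for q in('pad_round_small_rib','pad_square_rib','pad_round_large_rib'):
    for n in('top','scene'):
        p=ctrl.read_camera(n)
        print(q,n,[(np.round(at_z(p,a['at'],.016),3)[:2].tolist(),round(a['score'],2)) for a in ctrl.tip_of(q,p)])
```

```text
0.038 14 [0.455 0.002 0.043] [0.474 0.028 0.045]
0.046 50 [0.455 0.001 0.047] [0.486 0.034 0.054]
0.054 21 [0.454 0.003 0.054] [0.479 0.023 0.062]
0.062 44 [0.451 0.004 0.062] [0.489 0.028 0.07 ]
0.07 38 [0.451 0.005 0.07 ] [0.49  0.027 0.078]
0.078 38 [0.449 0.005 0.078] [0.489 0.027 0.086]
0.086 27 [0.451 0.005 0.086] [0.482 0.016 0.094]
0.094 28 [ 0.44  -0.     0.094] [0.503 0.015 0.1  ]
pad_round_small_rib top []
pad_round_small_rib scene [([0.519, 0.182], 0.55), ([0.523, 0.054], 0.43)]
pad_square_rib top [([0.399, -0.207], 0.64), ([0.362, -0.101], 0.34)]
pad_square_rib scene [([0.407, -0.216], 0.61)]
pad_round_large_rib top [([0.475, -0.136], 0.47), ([0.495, 0.237], 0.36)]
pad_round_large_rib scene [([0.487, -0.144], 0.71), ([0.69, 0.271], 0.57)]
```

```bash
python3 -m inch '[[0.95,0,0.0005,0.01,0],[0.95,0,0.0005,0.018,0],[0.95,0,0.0005,0.018,0],[0.95,0,0.0005,0.018,0]]'
python3 -m inch '[[0.95,0,0,0.003,0],[0.95,0,0,0.003,0],[0.95,0,0,0.006,0],[0.95,0,0,0.006,0]]'
python3 -m inch '[[0.95,0,0,0.003,0],[0.95,0,0,0.003,0],[0.95,0,0,0.003,0]]'
```

```text
time: 11.05
eef_pos: [0.4727, 0.0179, 0.036]
tcp_rot: [0.766, 0.643, -0.001, -0.001]
contact_force: [0.7, 0.1, -0.6]
opening: 0.12
finger_force: 45.2
time: 11.38
eef_pos: [0.4736, 0.0178, 0.031]
tcp_rot: [0.766, 0.643, -0.0, -0.0]
contact_force: [0.1, -0.5, -1.0]
opening: 0.126
finger_force: 45.2
time: 11.63
eef_pos: [0.4737, 0.0178, 0.0282]
tcp_rot: [0.766, 0.643, -0.0, -0.0]
contact_force: [-0.4, 0.2, -0.2]
opening: 0.127
finger_force: 45.2
```

```bash
python3 -m inch '[[0.95,0,0,0.003,0],[0.95,0,0,0.003,0],[0.95,0,0,0.003,0]]'
python3 -m inch '[[0.95,0,0,0.003,0],[0.95,0,0,0.003,0],[0.95,0,0,0.003,0]]'
```

```text
time: 11.88
eef_pos: [0.4736, 0.0178, 0.0251]
tcp_rot: [0.766, 0.643, -0.0, -0.0]
contact_force: [0.6, -1.1, -1.0]
opening: 0.125
finger_force: 45.2
time: 12.13
eef_pos: [0.4743, 0.0177, 0.0237]
tcp_rot: [0.766, 0.643, -0.0, -0.0]
contact_force: [-2.5, 0.4, 9.6]
opening: 0.127
finger_force: 46.4
```

```bash
python3 -m inch '[[0.95,0,0,0.001,0],[0.95,0,0,0.001,0],[0.7,0,0,-0.001,0],[0.5,0,0,-0.001,0],[0.4,0,0,-0.001,0]]'
python3 -m inch '[[0.45,0,0,0,0],[0.45,0,0,-0.04,0],[0.45,0,0,-0.07,0],[0.3,0,0,-0.07,0],[0.3,0,0,-0.07,0]]'
python3 d.py .398 -.215 .1 62.5
```

```text
time: 12.55
eef_pos: [0.4739, 0.0177, 0.0233]
tcp_rot: [0.766, 0.643, 0.0, 0.0]
contact_force: [1.0, 0.2, -0.6]
opening: 0.543
finger_force: 0.0
time: 12.97
eef_pos: [0.4754, 0.0175, 0.0951]
tcp_rot: [0.766, 0.643, 0.001, 0.002]
contact_force: [0.2, 0.8, -1.1]
opening: 0.701
finger_force: 0.0
t 12.97 pos [0.4754 0.0175 0.0951] ang 80.0 shift mm [-242.4  -35.8   -5. ] turn 17.5 F [ 0.2  0.8 -1.1] open 0.701 q6 -0.0
```

```bash
python3 d.py .400 -.213 .07 63.3
python3 -m inch '[[0.3,-0.035,-0.005,0,0],[0.3,-0.074,-0.01,0,3],[0.3,-0.113,-0.016,0,6],[0.3,-0.152,-0.022,0,10],[0.3,-0.19,-0.028,0,16.7]]' >/dev/null
python3 -m inch '[[0.3,0,0,0,0],[0.3,0,0,0,0],[0.3,0,0,0,0]]'>/dev/null
python3 d.py .400 -.213 .07 63.3
python3 - <<'E'
from h import *
for n in('top','scene'):
    p=ctrl.read_camera(n);save(p,n+'6');print(padfit(p,'large',(.477,-.14),yaws=[np.radians(160)]),ctrl.tip_of('pad_round_small_rib',p)[:1])
E
```

```text
t 12.97 pos [0.4754 0.0175 0.0951] ang 80.0 shift mm [-240.1  -34.3   25. ] turn 16.7 F [ 0.2  0.8 -1.1] open 0.701 q6 -0.0
t 13.63 pos [ 0.4123 -0.1639  0.092 ] ang 63.3 shift mm [-49.5  11.1  21.9] turn -0.0 F [-0.2  0.9 -0.1] open 0.699 q6 -0.14
(np.float64(0.4711), np.float64(-0.145), 177.8, np.float64(0.303)) [{'at': [274.5, 221.7], 'score': 0.47}]
(np.float64(0.4791), np.float64(-0.1391), 167.7, np.float64(0.209)) [{'at': [275.3, 232.7], 'score': 0.48}]
```

```bash
python3 -m inch '[[0.4,-0.035,0.011,0,0],[0.4,-0.0495,0.011,0.02,0],[0.4,-0.0495,0.011,0.055,0],[0.4,-0.0495,0.011,0.055,0],[0.4,-0.0495,0.011,0.055,0]]' >/dev/null
python3 -m inch '[[0.4,0,0,0,0],[0.4,0,0,0,0]]' >/dev/null
python3 d.py .400 -.213 .0145 63.3
```

```text
t 14.42 pos [ 0.4022 -0.2139  0.0401] ang 63.4 shift mm [-0.2 -2.4 25.5] turn 0.1 F [ 0.5  1.1 -0.6] open 0.597 q6 -0.25
```

```bash
python3 -m inch '[[0.4,0,-0.002,0.02,0],[0.4,0,-0.002,0.025,0],[0.4,0,-0.002,0.025,0],[0.4,0,-0.002,0.025,0],[0.95,0,-0.002,0.025,0]]' 45 >/dev/null
python3 -m inch '[[0.95,0,0,0,0],[0.95,0,0,0,0],[0.95,0,0,0,0],[0.95,0,0,0,0],[0.95,0,0,0,0]]'
python3 -m inch '[[0.95,0,0,-0.02,0],[0.95,0,0,-0.055,0],[0.95,0,0,-0.055,0],[0.95,0,0,-0.055,0]]'
python3 d.py .540 .0065 .06 80.45
```

```text
time: 15.25
eef_pos: [0.3997, -0.2133, 0.0142]
tcp_rot: [0.851, 0.525, 0.0, 0.001]
contact_force: [-0.6, 0.9, 6.1]
opening: 0.124
finger_force: 46.3
time: 15.58
eef_pos: [0.4002, -0.2138, 0.07]
tcp_rot: [0.851, 0.525, 0.001, 0.002]
contact_force: [-0.1, 1.1, -0.4]
opening: 0.127
finger_force: 45.5
t 15.58 pos [ 0.4002 -0.2138  0.07  ] ang 63.3 shift mm [259.6  25.9   9.9] turn -17.1 F [-0.1  1.1 -0.4] open 0.127 q6 -0.25
```

```bash
python3 -m inch '[[0.95,0.03,0.003,0,0],[0.95,0.07,0.007,0,0],[0.95,0.108,0.011,0,0],[0.95,0.14,0.014,0,0]]' >/dev/null
python3 -m inch '[[0.95,0.035,0.0035,0,-6],[0.95,0.07,0.007,0,-11.5],[0.95,0.1,0.01,0,-17.1],[0.95,0.1196,0.012,0,-17.1],[0.95,0.1196,0.012,0,-17.1]]' >/dev/null
python3 -m inch '[[0.95,0,0,0.01,0],[0.95,0,0,0.02,0],[0.95,0,0,0.02,0],[0.95,0,0,0.02,0]]'
python3 d.py .5401 .0063 .035 80.45
python3 - <<'E'
from h import *
p=ctrl.read_camera('scene');save(p,'s7');C=cloud(p)
t=np.array(ctrl.get_state()['eef_pos'])
P=C[(np.hypot(C[:,:,0]-t[0],C[:,:,1]-t[1])<.032)&(C[:,:,2]>t[2]-.02)&(C[:,:,2]<t[2]+.002)]
for z in np.arange(t[2]-.02,t[2]+.002,.004):
    Q=P[(P[:,2]>=z)&(P[:,2]<z+.004)]
    if len(Q): print(round(z,3),len(Q),np.round(Q.min(0),4),np.round(Q.max(0),4))
c,s=np.cos(np.radians(-9.55)),np.sin(np.radians(-9.55));d=P[:,:2]-t[:2]
print('deck-x ext',np.round(np.percentile(d@[c,s],[1,99]),4),'deck-y',np.round(np.percentile(d@[-s,c],[1,99]),4))
E
```

```text
time: 16.67
eef_pos: [0.5368, 0.0068, 0.0462]
tcp_rot: [0.764, 0.645, -0.001, -0.002]
contact_force: [0.0, 0.2, -0.9]
opening: 0.129
finger_force: 45.5
t 16.67 pos [0.5368 0.0068 0.0462] ang 80.3 shift mm [ 0.1  3.4 11.2] turn -0.1 F [ 0.   0.2 -0.9] open 0.129 q6 -0.01
0.031 4 [ 0.5139 -0.0081  0.0338] [0.5223 0.0162 0.035 ]
0.035 29 [ 0.5144 -0.014   0.0352] [0.5497 0.0321 0.0392]
0.039 69 [ 0.5121 -0.013   0.0393] [0.5529 0.0298 0.043 ]
0.043 17 [ 0.516  -0.0111  0.0432] [0.5475 0.0176 0.0467]
0.047 4 [ 0.5217 -0.0059  0.0474] [0.5427 0.0044 0.049 ]
deck-x ext [-0.0246  0.0168] deck-y [-0.0197  0.021 ]
```

```bash
python3 -m inch '[[0.95,0,0.003,0.01,0],[0.95,0,0.003,0.013,0],[0.95,0,0.003,0.013,0],[0.95,0,0.003,0.013,0]]'
python3 -m inch '[[0.95,0,0,0.003,0],[0.95,0,0,0.003,0],[0.95,0,0,0.003,0]]'
python3 -m inch '[[0.95,0,0,0.003,0],[0.95,0,0,0.003,0],[0.95,0,0,0.003,0]]'
```

```text
time: 17.05
eef_pos: [0.5416, 0.0068, 0.035]
tcp_rot: [0.764, 0.645, -0.0, -0.0]
contact_force: [0.1, -0.2, -0.2]
opening: 0.125
finger_force: 45.5
time: 17.3
eef_pos: [0.5418, 0.007, 0.0323]
tcp_rot: [0.764, 0.646, -0.0, -0.0]
contact_force: [-0.4, 0.3, -1.1]
opening: 0.124
finger_force: 45.5
time: 17.55
eef_pos: [0.5417, 0.007, 0.0291]
tcp_rot: [0.764, 0.646, -0.0, -0.0]
contact_force: [0.4, -0.2, -1.0]
opening: 0.123
finger_force: 45.5
```

```bash
python3 -m inch '[[0.95,-0.0005,-0.0012,0,0],[0.95,-0.0005,-0.0012,0.002,0],[0.95,-0.0005,-0.0012,0.002,0]]'
python3 -m inch '[[0.95,0,0,0.002,0],[0.95,0,0,0.002,0],[0.95,0,0,0.002,0]]'
python3 -m inch '[[0.95,0,0,0.002,0],[0.95,0,0,0.002,0],[0.95,0,0,0.002,0]]'
```

```text
time: 17.8
eef_pos: [0.5409, 0.0066, 0.0282]
tcp_rot: [0.764, 0.646, -0.0, 0.0]
contact_force: [-2.0, -0.2, 4.8]
opening: 0.127
finger_force: 46.2
time: 18.05
eef_pos: [0.541, 0.0064, 0.0277]
tcp_rot: [0.764, 0.646, -0.0, -0.0]
contact_force: [-6.2, -0.4, 13.2]
opening: 0.127
finger_force: 47.3
time: 18.3
eef_pos: [0.5412, 0.006, 0.027]
tcp_rot: [0.763, 0.646, -0.001, -0.0]
contact_force: [-8.3, -0.8, 19.3]
opening: 0.124
finger_force: 48.4
```

```bash
python3 -m inch '[[0.95,0,-0.0012,-0.003,0],[0.95,0,-0.0012,-0.003,0],[0.95,0,-0.0012,0,0],[0.95,0,-0.0012,0,0]]'
python3 -m inch '[[0.95,0,-0.001,0,0],[0.95,0,-0.001,0,0],[0.95,0,-0.001,0,0]]'
python3 -m inch '[[0.95,0,-0.001,0,0],[0.95,0,-0.001,0,0],[0.95,0,-0.001,0,0]]'
```

```text
time: 18.63
eef_pos: [0.5405, 0.0059, 0.0263]
tcp_rot: [0.763, 0.646, -0.001, 0.001]
contact_force: [-7.2, -2.9, 17.5]
opening: 0.129
finger_force: 48.7
time: 18.88
eef_pos: [0.5404, 0.0059, 0.0264]
tcp_rot: [0.763, 0.646, 0.0, 0.002]
contact_force: [-5.2, -3.2, 16.0]
opening: 0.127
finger_force: 48.3
time: 19.13
eef_pos: [0.5403, 0.006, 0.0264]
tcp_rot: [0.764, 0.646, 0.001, 0.003]
contact_force: [-2.4, -3.5, 13.3]
opening: 0.127
finger_force: 48.0
```

Run:
```python
from h import *
o=[]
for n,dz in(('scene',.02),('top',.02)):
    p=ctrl.read_camera(n);c=proj(p,[[.54,.006,dz]])[0].astype(int)
    b=p['pixels'][c[1]-22:c[1]+22,c[0]-22:c[0]+22,::-1].astype(float);o.append(cv2.resize(np.clip(b*1.6,0,255).astype(np.uint8),(390,390),interpolation=cv2.INTER_CUBIC))
cv2.imwrite('pics/sq.png',np.hstack(o))
```

```text
(no output)
```

View pics/sq.png

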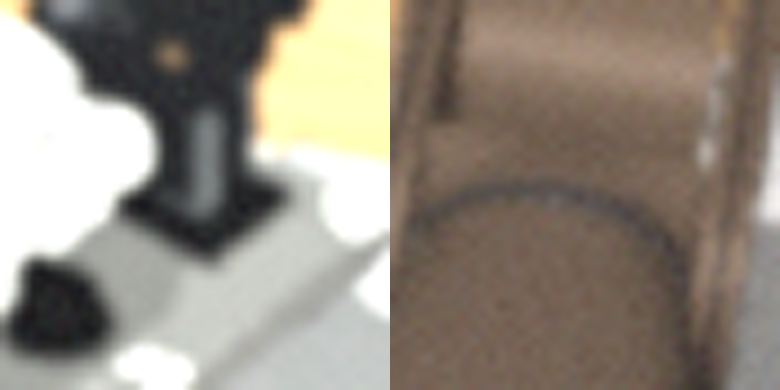

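Run:
```python
from h import *
p=ctrl.read_camera('scene');c=proj(p,[[.54,.006,.02]])[0].astype(int)
q=(.5401,.0063,np.radians(-9.55))
I=p['pixels'].astype(float).mean(2)
for z in(.0175,.0195,.0255):
    u=proj(p,place([[-.02,-.02,z],[-.02,.02,z],[.02,-.02,z]],q));print(z,'near,left,right',np.round((u-c+22)*390/44).tolist())
qs=(.4737,.0178,0)
print(padfit(p,'small',(.4735,.0175),z=.0115))
# small pad fit result vs TCP when released (.4739,.0177)
```

```text
0.0175 near,left,right [[211.0, 260.0], [107.0, 209.0], [293.0, 195.0]]
0.0195 near,left,right [[210.0, 254.0], [107.0, 204.0], [293.0, 190.0]]
0.0255 near,left,right [[210.0, 238.0], [106.0, 188.0], [294.0, 174.0]]
(np.float64(0.4721), np.float64(0.0138), 33.7, np.float64(0.22))
```

```bash
python3 -m inch '[[0.95,-0.001,0,0,0],[0.95,-0.001,0,0,0],[0.95,-0.001,0,0,0]]'
python3 -m inch '[[0.95,-0.001,0,0,0],[0.95,-0.001,0,0,0],[0.95,-0.001,0,0,0]]'
python3 -m inch '[[0.95,0,0,0,2],[0.95,0,0,0,2],[0.95,0,0,0,-2],[0.95,0,0,0,-2],[0.95,0,0,0,0]]'
```

```text
time: 19.53
eef_pos: [0.5402, 0.0059, 0.0264]
tcp_rot: [0.764, 0.645, 0.002, 0.002]
contact_force: [-0.8, 0.5, 12.6]
opening: 0.126
finger_force: 48.0
time: 19.78
eef_pos: [0.5402, 0.0057, 0.0263]
tcp_rot: [0.764, 0.645, 0.003, 0.002]
contact_force: [-1.1, 3.1, 12.3]
opening: 0.124
finger_force: 47.9
time: 20.2
eef_pos: [0.5396, 0.0051, 0.0253]
tcp_rot: [0.764, 0.645, 0.002, 0.002]
contact_force: [1.9, 0.1, -1.5]
opening: 0.123
finger_force: 46.2
```

```bash
python3 -m inch '[[0.95,0,0,0.002,0],[0.95,0,0,0.002,0],[0.95,0,0,0.002,0]]'
python3 -m inch '[[0.95,0,0,0.002,0],[0.95,0,0,0.002,0],[0.95,0,0,0.002,0]]'
python3 -m inch '[[0.95,0,0,0.002,0],[0.95,0,0,0.002,0],[0.95,0,0,0.002,0]]'
```

```text
time: 20.45
eef_pos: [0.5392, 0.0051, 0.0226]
tcp_rot: [0.764, 0.646, 0.002, 0.002]
contact_force: [1.3, 0.9, 6.9]
opening: 0.121
finger_force: 47.1
time: 20.7
eef_pos: [0.5393, 0.0053, 0.0224]
tcp_rot: [0.763, 0.646, 0.001, 0.001]
contact_force: [-2.1, 3.1, 16.8]
opening: 0.127
finger_force: 48.6
time: 20.95
eef_pos: [0.5394, 0.0056, 0.0219]
tcp_rot: [0.763, 0.646, 0.001, 0.001]
contact_force: [-6.8, 4.6, 26.6]
opening: 0.124
finger_force: 50.0
```

```bash
python3 -m inch '[[0.7,0,0,-0.004,0],[0.5,0,0,-0.004,0],[0.45,0,0,-0.004,0],[0.45,0,0,-0.004,0],[0.45,0,0,-0.03,0]]' >/dev/null
python3 -m inch '[[0.45,0,0,-0.035,0],[0.3,0,0,-0.035,0],[0.3,0,0,-0.035,0]]'
python3 d.py .478 -.14 .08 67
```

```text
time: 21.62
eef_pos: [0.5385, 0.0049, 0.0839]
tcp_rot: [0.764, 0.646, 0.001, 0.001]
contact_force: [-0.4, -0.2, -0.3]
opening: 0.698
finger_force: 0.0
t 21.62 pos [0.5385 0.0049 0.0839] ang 80.4 shift mm [-153.   -35.5    3.7] turn 13.4 F [-0.4 -0.2 -0.3] open 0.698 q6 -0.01
```

```bash
python3 -m inch '[[0.3,-0.03,0,-0.02,0],[0.3,-0.05,0,-0.02,0],[0.3,-0.05,0,-0.02,0]]' >/dev/null
python3 - <<'E'
from h import *
for n in('top','scene'):
    p=ctrl.read_camera(n);save(p,n+'8');print(padfit(p,'large',(.477,-.14),yaws=np.radians([150,160,170,180])),pad(p,(.477,-.14)))
    if n=='scene':
        c=proj(p,[[.506,.012,.02]])[0].astype(int);b=p['pixels'][c[1]-25:c[1]+25,c[0]-30:c[0]+30,::-1].astype(float);c2=proj(p,[[.478,-.14,.01]])[0].astype(int);b2=p['pixels'][c2[1]-25:c2[1]+25,c2[0]-18:c2[0]+18,::-1].astype(float)
        cv2.imwrite('pics/p8.png',cv2.resize(np.clip(np.hstack([b*1.2,b2*2]),0,255).astype(np.uint8),(768,400),interpolation=cv2.INTER_CUBIC))
E
python3 d.py .480 -.1402 .08 67
```

```text
(np.float64(0.4758), np.float64(-0.1364), 7.4, np.float64(0.234)) {'n': 249, 'z': array([-0.   ,  0.009,  0.027]), 'mid': array([ 0.4755, -0.1302]), 'mean': array([ 0.4756, -0.1313]), 'nup': 52, 'rib': array([ 0.4744, -0.136 ]), 'ang': 61.6, 'w': array([ 7.7, 10.4])}
(np.float64(0.4798), np.float64(-0.1379), 176.2, np.float64(0.134)) {'n': 233, 'z': array([0.005, 0.01 , 0.026]), 'mid': array([ 0.4797, -0.1309]), 'mean': array([ 0.4717, -0.1406]), 'nup': 64, 'rib': array([ 0.4753, -0.1415]), 'ang': 64.0, 'w': array([ 3.6, 10.2])}
t 21.97 pos [ 0.5275 -0.0441  0.1005] ang 80.3 shift mm [-102.7  -30.6   20.5] turn 13.3 F [-0.6 -0.3 -0.1] open 0.703 q6 -0.11
```

View pics/p8.png

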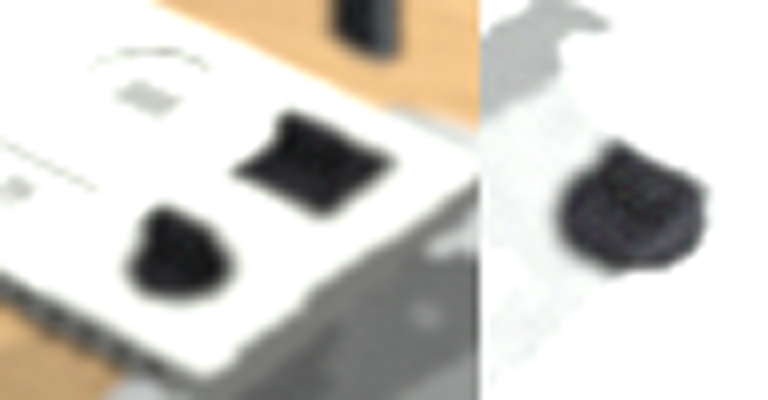

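```bash
python3 -m inch '[[0.3,-0.035,-0.01,0,0],[0.3,-0.07,-0.02,0,4],[0.3,-0.1027,-0.0306,0,8.3],[0.3,-0.1027,-0.0306,0.03,8.3],[0.3,-0.1027,-0.0306,0.06,8.3]]' >/dev/null
python3 -m inch '[[0.35,0,0,0,0],[0.35,0,0,0,0],[0.35,0,0,0,0]]' >/dev/null
python3 d.py .480 -.1402 .0145 72
```

```text
t 22.63 pos [ 0.4818 -0.1395  0.0425] ang 72.2 shift mm [-1.2 -1.5 28. ] turn 0.2 F [ 0.1 -0.7  0.7] open 0.653 q6 -0.17
```

```bash
python3 -m inch '[[0.35,-0.001,-0.001,0.02,0],[0.35,-0.001,-0.001,0.027,0],[0.35,-0.001,-0.001,0.027,0],[0.35,-0.001,-0.001,0.027,0],[0.95,-0.001,-0.001,0.027,0]]' 45 >/dev/null
python3 -m inch '[[0.95,0,0,0,0],[0.95,0,0,0,0],[0.95,0,0,0,0],[0.95,0,0,0,0],[0.95,0,0,0,0]]'
python3 -m inch '[[0.95,0,0,-0.02,0],[0.95,0,0,-0.055,0],[0.95,0,0,-0.055,0],[0.95,0,0,-0.055,0]]'
python3 d.py .5518 .0796 .05 80.4
```

```text
time: 23.47
eef_pos: [0.4809, -0.1412, 0.0162]
tcp_rot: [0.808, 0.589, 0.0, 0.001]
contact_force: [0.0, 0.2, 4.5]
opening: 0.122
finger_force: 47.1
time: 23.8
eef_pos: [0.4816, -0.1416, 0.0723]
tcp_rot: [0.808, 0.589, 0.001, 0.002]
contact_force: [-0.8, 0.4, -1.0]
opening: 0.124
finger_force: 46.4
t 23.8 pos [ 0.4816 -0.1416  0.0723] ang 72.1 shift mm [232.1  -1.3  22.1] turn -8.3 F [-0.8  0.4 -1. ] open 0.124 q6 -0.18
```

```bash
python3 -m inch '[[0.95,0.03,0,0,0],[0.95,0.07,0,0,0],[0.95,0.11,0,0,0],[0.95,0.15,0,0,0]]' >/dev/null
python3 -m inch '[[0.95,0.035,0,0,-4],[0.95,0.065,-0.001,0,-8.3],[0.95,0.082,-0.001,0,-8.3],[0.95,0.082,-0.001,0.015,-8.3],[0.95,0.082,-0.001,0.025,-8.3]]' >/dev/null
python3 -m inch '[[0.95,0,0,0,0],[0.95,0,0,0,0],[0.95,0,0,0,0]]'
python3 d.py .5518 .0796 .035 80.45
python3 - <<'E'
from h import *
p=ctrl.read_camera('scene');save(p,'s9');C=cloud(p)
t=np.array(ctrl.get_state()['eef_pos'])
P=C[(np.hypot(C[:,:,0]-t[0],C[:,:,1]-t[1])<.035)&(C[:,:,2]>t[2]-.02)&(C[:,:,2]<t[2]+.002)]
c,s=np.cos(np.radians(-9.55)),np.sin(np.radians(-9.55));d=P[:,:2]-t[:2]
print(np.percentile(P[:,2],[1,5,50,99]),'deck-x ext',np.round(np.percentile(d@[c,s],[1,99]),4),'deck-y',np.round(np.percentile(d@[-s,c],[1,99]),4))
E
```

```text
time: 24.8
eef_pos: [0.5501, 0.0796, 0.0448]
tcp_rot: [0.764, 0.645, -0.001, -0.0]
contact_force: [0.3, -0.7, 0.2]
opening: 0.123
finger_force: 46.4
t 24.8 pos [0.5501 0.0796 0.0448] ang 80.3 shift mm [0.3 1.7 9.8] turn -0.1 F [ 0.3 -0.7  0.2] open 0.123 q6 0.13
[0.03107512 0.03174793 0.03768795 0.04598784] deck-x ext [-0.0265  0.016 ] deck-y [-0.0217  0.0233]
```

```bash
python3 -m inch '[[0.95,-0.0003,0.001,0.005,0],[0.95,-0.0003,0.001,0.01,0],[0.95,-0.0003,0.001,0.01,0],[0.95,-0.0003,0.001,0.01,0]]'
python3 -m inch '[[0.95,0,0,0.003,0],[0.95,0,0,0.003,0],[0.95,0,0,0.003,0]]'
python3 -m inch '[[0.95,0,0,0.003,0],[0.95,0,0,0.003,0],[0.95,0,0,0.003,0]]'
```

```text
time: 25.18
eef_pos: [0.5511, 0.0796, 0.0349]
tcp_rot: [0.764, 0.645, -0.0, -0.0]
contact_force: [0.2, 0.1, -0.5]
opening: 0.125
finger_force: 46.4
time: 25.43
eef_pos: [0.5514, 0.0798, 0.0322]
tcp_rot: [0.764, 0.646, -0.0, -0.0]
contact_force: [0.5, -0.4, -0.4]
opening: 0.125
finger_force: 46.4
time: 25.68
eef_pos: [0.5522, 0.0797, 0.0301]
tcp_rot: [0.764, 0.646, 0.0, 0.0]
contact_force: [-0.0, -1.0, 3.6]
opening: 0.125
finger_force: 46.9
```

```bash
python3 -m inch '[[0.95,0,0,0.0015,0],[0.95,0,0,0.0015,0],[0.95,0,0,0.0015,0]]'
python3 -m inch '[[0.95,0,-0.001,0,0],[0.95,0,-0.001,0,0],[0.95,0,-0.001,0,0]]'
python3 -m inch '[[0.95,-0.001,0,0,0],[0.95,-0.001,0,0,0],[0.95,-0.001,0,0,0]]'
```

```text
time: 25.93
eef_pos: [0.5524, 0.0796, 0.0296]
tcp_rot: [0.764, 0.646, 0.0, 0.0]
contact_force: [-2.6, -0.9, 9.3]
opening: 0.126
finger_force: 47.6
time: 26.18
eef_pos: [0.5522, 0.0797, 0.0298]
tcp_rot: [0.764, 0.646, 0.001, 0.001]
contact_force: [-0.3, -0.3, 7.3]
opening: 0.12
finger_force: 47.5
time: 26.43
eef_pos: [0.5521, 0.0794, 0.0297]
tcp_rot: [0.764, 0.645, 0.002, 0.001]
contact_force: [-0.2, 1.6, 7.3]
opening: 0.124
finger_force: 47.4
```

```bash
python3 -m inch '[[0.95,0,0,0,2],[0.95,0,0,0,2],[0.95,0,0,0,-2],[0.95,0,0,0,-2],[0.95,0,0,0,0]]'
python3 -m inch '[[0.95,-0.001,-0.001,0,2],[0.95,-0.001,-0.001,0,2],[0.95,-0.001,-0.001,0,-2],[0.95,-0.001,-0.001,0,-2],[0.95,-0.001,-0.001,0,0]]'
```

```text
time: 26.85
eef_pos: [0.5517, 0.0782, 0.0283]
tcp_rot: [0.764, 0.645, 0.001, 0.002]
contact_force: [2.2, -2.6, -0.4]
opening: 0.126
finger_force: 46.5
time: 27.27
eef_pos: [0.5516, 0.0776, 0.0286]
tcp_rot: [0.764, 0.645, 0.002, 0.003]
contact_force: [4.3, -1.3, -1.6]
opening: 0.124
finger_force: 46.4
```

```bash
python3 -m inch '[[0.95,0.0005,0.001,0.002,0],[0.95,0.0005,0.001,0.002,0],[0.95,0.0005,0.001,0.004,0],[0.95,0.0005,0.001,0.004,0]]'
python3 -m inch '[[0.95,0,0,0.002,0],[0.95,0,0,0.002,0],[0.95,0,0,0.002,0]]'
```

```text
time: 27.6
eef_pos: [0.5518, 0.0783, 0.0245]
tcp_rot: [0.764, 0.645, 0.001, 0.001]
contact_force: [4.7, -0.4, 1.7]
opening: 0.121
finger_force: 46.7
time: 27.85
eef_pos: [0.5519, 0.0783, 0.0244]
tcp_rot: [0.764, 0.646, 0.001, 0.001]
contact_force: [0.1, -2.4, 12.6]
opening: 0.124
finger_force: 48.1
```

```bash
python3 -m inch '[[0.7,0,0,-0.002,0],[0.5,0,0,-0.002,0],[0.45,0,0,-0.002,0],[0.45,0,0,-0.002,0],[0.45,0,0,-0.035,0]]' >/dev/null
python3 -m inch '[[0.45,0,0,-0.04,0],[0.3,0,0,-0.08,0],[0.3,0,0,-0.08,0]]' >/dev/null
python3 -m inch '[[0.2,-0.04,0,0,0],[0.2,-0.08,0,0,0],[0.2,-0.12,0,0,0],[0.2,-0.16,0,0,0],[0.2,-0.2,0,0,0]]' >/dev/null
python3 - <<'E'
from h import *
PARTS['knob']=[cyl(.024,.041,.063)]
for n in('top','scene'):
    p=ctrl.read_camera(n);save(p,n+'10')
    # dark knob mask centroid
    a=p['pixels'].max(2);c=proj(p,[[.502,-.398,.052]])[0].astype(int)
    s=a[c[1]-14:c[1]+14,c[0]-14:c[0]+14];m=(s<80);n_,l,st,ce=cv2.connectedComponentsWithStats(m.astype(np.uint8));k=1+np.argmax(st[1:,4])
    uv=ce[k]+c-14
    K=place(cyl(.024,.041,.063),(.502,-.398,0));hu=cv2.convexHull(proj(p,K).astype(np.float32));M=cv2.moments(hu);pc=np.array([M['m10'],M['m01']])/M['m00']
    print(n,st[k,4],M['m00'],at_z(p,uv,.052)[:2]-at_z(p,pc,.052)[:2]+[.502,-.398])
    c=proj(p,[[.53,.1,.02]])[0].astype(int);cv2.imwrite('pics/deck_%s.png'%n,cv2.resize(p['pixels'][max(c[1]-55,0):c[1]+45,c[0]-65:c[0]+65,::-1],(650,500),interpolation=cv2.INTER_CUBIC))
E
python3 d.py .502 -.399 .12 80.4
```

```text
top 36 60.18920516083017 [ 0.50544028 -0.39860933]
scene 116 173.19244249304757 [ 0.50880443 -0.39996597]
t 29.03 pos [ 0.5156 -0.1232  0.1361] ang 80.0 shift mm [-274.    34.3   16.3] turn -0.4 F [0.2 1.3 0.5] open 0.799 q6 -0.25
```

View pics/deck_scene.png

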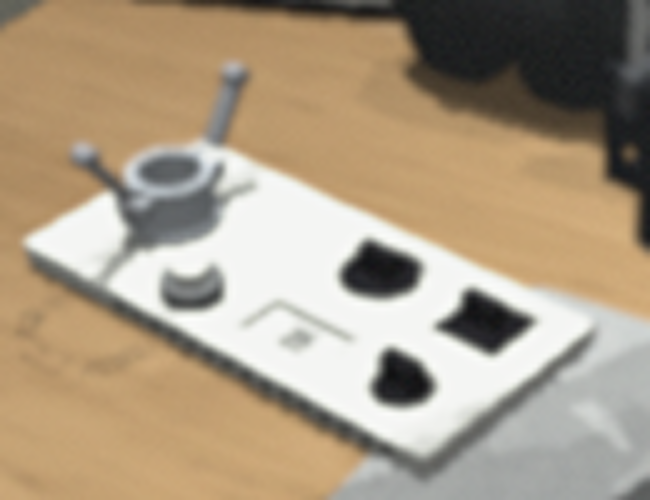

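```bash
python3 -m inch '[[0,-0.035,0.005,0,0],[0,-0.074,0.011,0,0],[0,-0.113,0.017,0,0],[0,-0.152,0.023,0,0],[0,-0.19,0.029,0,0]]' >/dev/null
python3 -m inch '[[0,-0.041,0.006,0,0],[0,-0.074,0.01,0,0],[0,-0.074,0.01,0,0],[0,-0.074,0.01,0,0]]' >/dev/null
python3 d.py .509 -.400 .048 80.4
```

```text
t 29.78 pos [ 0.5108 -0.386   0.1355] ang 80.3 shift mm [-14.3   0.7  87.5] turn -0.1 F [-0.2  0.2 -0.4] open 0.997 q6 -0.64
```

```bash
python3 -m inch '[[0,-0.013,0,0.03,0],[0,-0.013,0,0.065,0],[0.3,-0.013,0,0.086,0],[0.5,-0.013,0,0.086,0],[0.5,-0.013,0,0.086,0]]' 20 >/dev/null
python3 -m inch '[[0.5,0,0,0,0],[0.9,0,0,0,0],[0.9,0,0,0,0],[0.9,0,0,0,0],[0.9,0,0,0,0]]'
python3 -m inch '[[0.5,0,0,0,0],[0.4,0,0,0,0],[0.3,0,0,0,0],[0.3,0,0,-0.025,7],[0.3,0,0,-0.025,14]]' >/dev/null
python3 -m inch '[[0.3,0,0,0,7],[0.3,0,0,0,14],[0.3,0,0,0,21],[0.3,0,0,0,28],[0.3,0,0,0,35]]' >/dev/null
python3 -m inch '[[0.3,0,0,0,7],[0.3,0,0,0,14],[0.3,0,0,0,21],[0.3,0,0,0,28],[0.3,0,0,0,35]]' >/dev/null
python3 -m inch '[[0.3,0,0,0,6],[0.3,0,0,0,6],[0.3,0,0,0,6]]' >/dev/null
python3 d.py .509 -.400 .048 -9.55
```

```text
time: 30.62
eef_pos: [0.5103, -0.3994, 0.0534]
tcp_rot: [0.764, 0.646, 0.0, 0.002]
contact_force: [-0.3, 1.1, 5.9]
opening: 0.269
finger_force: 19.7
t 32.12 pos [ 0.509  -0.3982  0.0754] ang -9.4 shift mm [ 0.3  1.8 27.4] turn 0.1 F [-0.6 -0.8  0.5] open 0.703 q6 0.91
```

```bash
python3 -m inch '[[0.4,0.001,0.001,0.02,0],[0.4,0.001,0.001,0.029,0],[0.4,0.001,0.001,0.029,0],[0.4,0.001,0.001,0.029,0],[0.9,0.001,0.001,0.029,0]]' 60 >/dev/null
python3 -m inch '[[0.95,0,0,0,0],[0.95,0,0,0,0],[0.95,0,0,0,0],[0.95,0,0,0,0],[0.95,0,0,0,0]]' 60
python3 -m inch '[[0.95,0,0,-0.03,0],[0.95,0,0,-0.07,0],[0.95,0,0,-0.11,0],[0.95,0,0,-0.11,0],[0.95,0,0,-0.11,0]]' 60
python3 d.py .5399 .2126 .16 -9.55
```

```text
time: 32.95
eef_pos: [0.5106, -0.4002, 0.048]
tcp_rot: [0.997, -0.084, 0.001, 0.001]
contact_force: [0.2, -0.2, 4.4]
opening: 0.253
finger_force: 59.1
time: 33.37
eef_pos: [0.5113, -0.4008, 0.1604]
tcp_rot: [0.997, -0.084, 0.002, 0.002]
contact_force: [-0.6, 0.3, -2.7]
opening: 0.255
finger_force: 59.1
t 33.37 pos [ 0.5113 -0.4008  0.1604] ang -9.6 shift mm [ -73.9 -609.6   -2.4] turn -0.0 F [-0.6  0.3 -2.7] open 0.255 q6 0.92
```

```bash
python3 -m inch '[[0.95,-0.004,-0.03,0,0],[0.95,-0.009,-0.07,0,0],[0.95,-0.014,-0.11,0,0],[0.95,-0.019,-0.15,0,0],[0.95,-0.024,-0.19,0,0]]' >/dev/null
python3 -m inch '[[0.95,-0.005,-0.04,0,0],[0.95,-0.01,-0.08,0,0],[0.95,-0.015,-0.12,0,0],[0.95,-0.02,-0.16,0,0],[0.95,-0.024,-0.2,0,0]]' >/dev/null
python3 -m inch '[[0.95,-0.005,-0.04,0,0],[0.95,-0.01,-0.08,0,0],[0.95,-0.015,-0.12,0,0],[0.95,-0.02,-0.16,0,0],[0.95,-0.026,-0.2,0,0]]' >/dev/null
python3 -m inch '[[0.95,0,-0.02,0,0],[0.95,0,-0.02,0,0],[0.95,0,-0.02,0,0],[0.95,0,-0.02,0,0],[0.95,0,-0.02,0,0]]'
python3 d.py .5399 .2126 .105 -9.55
```

```text
time: 35.03
eef_pos: [0.538, 0.2129, 0.1555]
tcp_rot: [0.996, -0.084, -0.001, 0.001]
contact_force: [-0.4, 0.6, -1.9]
opening: 0.254
finger_force: 59.3
t 35.03 pos [0.538  0.2129 0.1555] ang -9.7 shift mm [ 2.1 -0.1 50.5] turn -0.1 F [-0.4  0.6 -1.9] open 0.254 q6 1.94
```

```bash
python3 -m inch '[[0.95,0.002,0,0.025,0],[0.95,0.002,0,0.05,0],[0.95,0.002,0,0.05,0],[0.95,0.002,0,0.05,0],[0.95,0.002,0,0.05,0]]'
python3 d.py .5399 .2126 .105 -9.55
python3 - <<'E'
from h import *
p=ctrl.read_camera('scene');save(p,'s12');c=proj(p,[[.54,.2126,.06]])[0].astype(int)
cv2.imwrite('pics/s12c.png',cv2.resize(p['pixels'][c[1]-40:c[1]+30,c[0]-40:c[0]+40,::-1],(640,560),interpolation=cv2.INTER_CUBIC))
E
```

```text
time: 35.45
eef_pos: [0.5413, 0.2132, 0.1078]
tcp_rot: [0.996, -0.084, 0.0, -0.0]
contact_force: [0.7, 0.6, -0.1]
opening: 0.251
finger_force: 59.3
t 35.45 pos [0.5413 0.2132 0.1078] ang -9.7 shift mm [-1.3  0.9  2.8] turn -0.1 F [ 0.7  0.6 -0.1] open 0.251 q6 1.94
```

View pics/s12c.png

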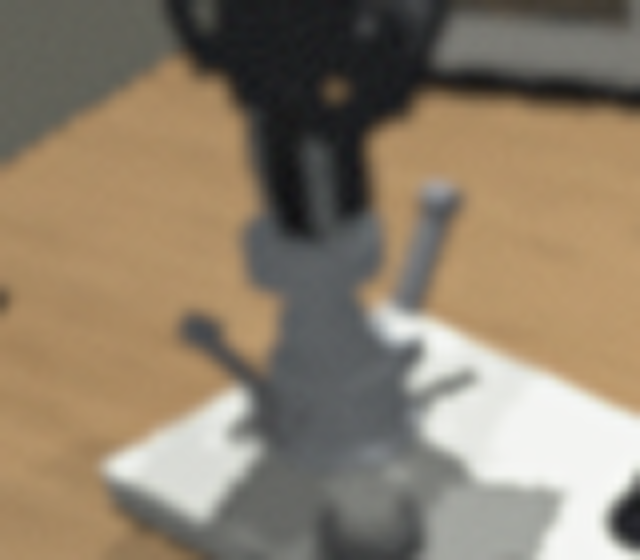

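Run:
```python
from h import *
p=ctrl.read_camera('scene');c=proj(p,[[.54,.2126,.06]])[0].astype(int)
f=lambda X:np.round((proj(p,X)-c+40)*8).tolist()
print('coupler',f(place(cyl(.05,.0175,.0515),(.5399,.2126,0)))[::16],'body',f(place(cyl(.05,.085,.101),(.5405,.213,0)))[::16])
for nm,X in(('coupler',place(cyl(.05,.0175,.0515),(.5399,.2126,0))),('body',place(cyl(.05,.085,.101),(.5405,.213,0)))):
    u=np.array(f(X));print(nm,u.min(0),u.max(0))
I=p['pixels'].astype(int)
C=cloud(p)
for z0,z1 in((.02,.032),(.06,.08),(.086,.1)):
    m=(np.hypot(C[:,:,0]-.535,C[:,:,1]-.21)<.03)&(C[:,:,2]>z0)&(C[:,:,2]<z1);P=C[m];print(z0,len(P),np.round(np.percentile(P,[2,98],0),4).tolist(),'lateral',np.round(np.percentile((P[:,:2]-[.5399,.2126])@[.496,-.868],[1,99]),4))
```

```text
coupler [[379.0, 393.0], [283.0, 409.0], [296.0, 461.0], [394.0, 445.0]] body [[361.0, 233.0], [261.0, 248.0], [274.0, 298.0], [376.0, 283.0]]
coupler [257. 310.] [408. 466.]
body [240. 190.] [390. 303.]
0.02 82 [[0.5098, 0.188, 0.0203], [0.5607, 0.2321, 0.0312]] lateral [-0.0207  0.0258]
0.06 65 [[0.521, 0.198, 0.0627], [0.5457, 0.2263, 0.0785]] lateral [-0.0175  0.0134]
0.086 69 [[0.5131, 0.1886, 0.0874], [0.5478, 0.2277, 0.0994]] lateral [-0.0246  0.0214]
```

```bash
python3 -m inch '[[0.95,0,0.0025,0,0],[0.95,0,0.0025,0.003,0],[0.95,0,0.0025,0.006,0],[0.95,0,0.0025,0.006,0],[0.95,0,0.0025,0.006,0]]'
python3 -m inch '[[0.95,0,0,0.003,0],[0.95,0,0,0.003,0],[0.95,0,0,0.003,0]]'
python3 -m inch '[[0.95,0,0,0.003,0],[0.95,0,0,0.003,0],[0.95,0,0,0.003,0]]'
python3 -m inch '[[0.95,0,0,0.003,0],[0.95,0,0,0.003,0],[0.95,0,0,0.003,0]]'
```

```text
time: 35.97
eef_pos: [0.54, 0.2115, 0.1005]
tcp_rot: [0.997, -0.084, -0.0, 0.0]
contact_force: [0.0, 0.8, -1.6]
opening: 0.253
finger_force: 59.3
time: 36.22
eef_pos: [0.5401, 0.2115, 0.0975]
tcp_rot: [0.997, -0.084, -0.0, 0.0]
contact_force: [-0.5, 0.1, -1.9]
opening: 0.254
finger_force: 59.3
time: 36.47
eef_pos: [0.5412, 0.2116, 0.096]
tcp_rot: [0.996, -0.084, 0.001, -0.0]
contact_force: [0.9, -0.3, 3.6]
opening: 0.252
finger_force: 59.9
time: 36.72
eef_pos: [0.5425, 0.2117, 0.0956]
tcp_rot: [0.997, -0.083, 0.002, -0.0]
contact_force: [-1.5, -0.8, 12.1]
opening: 0.254
finger_force: 60.9
```

```bash
python3 -m inch '[[0.95,0,0,-0.004,0],[0.95,0,0.002,-0.004,0],[0.95,0,0.002,-0.001,0],[0.95,0,0.002,-0.001,0],[0.95,0,0.002,-0.001,0]]'
python3 -m inch '[[0.95,0.0015,0,0,0],[0.95,0.0015,0,0,0],[0.95,0.0015,0,0,0]]'
python3 -m inch '[[0.95,0.0015,0,0,0],[0.95,0.0015,0,0,0],[0.95,0.0015,0,0,0]]'
```

```text
time: 37.13
eef_pos: [0.5414, 0.2096, 0.0958]
tcp_rot: [0.997, -0.084, 0.001, -0.0]
contact_force: [-2.0, -0.9, 11.8]
opening: 0.258
finger_force: 60.9
time: 37.38
eef_pos: [0.5421, 0.2096, 0.0957]
tcp_rot: [0.996, -0.084, 0.0, -0.0]
contact_force: [-4.2, 0.4, 14.1]
opening: 0.251
finger_force: 61.0
time: 37.63
eef_pos: [0.5428, 0.2094, 0.0956]
tcp_rot: [0.996, -0.084, -0.001, -0.0]
contact_force: [-5.7, 0.1, 15.8]
opening: 0.251
finger_force: 61.1
```

```bash
python3 -m inch '[[0.95,0,0,-0.006,0],[0.95,0,0,-0.006,0],[0.95,0,0,-0.006,0]]' | head -2
python3 - <<'E'
from h import *
p=ctrl.read_camera('scene');c=proj(p,[[.53,.1,.02]])[0].astype(int);o=c-np.array([65,55])
print(at_z(p,o+np.array([171.5,172])/5-.4,.0515))
# gradient fit of outer mouth circle + bore circle in stored arm-free image
for nm,cam in(('scene10','scene'),('top10','top')):
    q=p if cam=='scene' else ctrl.read_camera('top')
    B=cv2.imread('pics/%s.png'%nm).astype(float).mean(2)
    gx=gaussian_filter(B,.8,order=(0,1));gy=gaussian_filter(B,.8,order=(1,0))
    def f(x):
        r=0
        for d,w in((.05,1),(.039,-1)):
            t=np.linspace(0,2*np.pi,72,endpoint=False)
            ring=lambda D:proj(q,[[x[0]/100+D/2*np.cos(a),x[1]/100+D/2*np.sin(a),.0515] for a in t])
            u=ring(d);n=ring(d+.004)-u;n/=np.linalg.norm(n,axis=1)[:,None]
            g=map_coordinates(gx,[u[:,1],u[:,0]],order=1)*n[:,0]+map_coordinates(gy,[u[:,1],u[:,0]],order=1)*n[:,1]
            r+= np.abs(g).clip(0,30).mean() if d==.05 else g.clip(-30,30).mean()
        return -r
    g=[(f([54+a,21.1+b]),54+a,21.1+b) for a in np.arange(-1,1.01,.1) for b in np.arange(-1,1.01,.1)]
    print(cam,[np.round(v,2) for v in sorted(g)[:4]])
E
```

```text
time: 37.88
eef_pos: [0.5425, 0.2088, 0.098]
[0.53861893 0.20850935 0.0515    ]
scene [array([-33.72,  54.  ,  21.2 ]), array([-33.69,  53.9 ,  21.1 ]), array([-33.62,  53.7 ,  21.  ]), array([-33.61,  53.8 ,  21.1 ])]
top [array([-22.8,  54.1,  21.7]), array([-22.41,  54.1 ,  21.8 ]), array([-22.37,  54.2 ,  21.7 ]), array([-22.11,  54.1 ,  21.6 ])]
```

```bash
python3 -m inch '[[0.95,-0.004,-0.0005,0,0],[0.95,-0.004,-0.0005,0,0],[0.95,-0.004,-0.0005,0.003,0],[0.95,-0.004,-0.0005,0.003,0]]'
python3 -m inch '[[0.95,0,0,0.003,0],[0.95,0,0,0.003,0],[0.95,0,0,0.003,0]]'
python3 -m inch '[[0.95,0,0,0.002,0],[0.95,0,0,0.002,0],[0.95,0,0,0.002,0]]'
```

```text
time: 38.32
eef_pos: [0.5393, 0.2102, 0.0961]
tcp_rot: [0.996, -0.084, 0.0, -0.0]
contact_force: [-0.1, 0.3, 0.6]
opening: 0.252
finger_force: 59.6
time: 38.57
eef_pos: [0.5404, 0.2103, 0.0958]
tcp_rot: [0.997, -0.083, 0.001, -0.0]
contact_force: [-2.0, -0.3, 10.1]
opening: 0.255
finger_force: 60.6
time: 38.82
eef_pos: [0.5411, 0.2104, 0.0956]
tcp_rot: [0.997, -0.083, 0.002, -0.0]
contact_force: [-4.4, -1.3, 15.9]
opening: 0.255
finger_force: 61.5
```

Run:
```python
from h import *
s=ctrl.get_state();print(s['contact_force'],s['wrist_torque'],s['eef_pos'])
p=ctrl.read_camera('scene');c=proj(p,[[.54,.21,.06]])[0].astype(int);save(p,'s13')
cv2.imwrite('pics/s13c.png',cv2.resize(p['pixels'][c[1]-26:c[1]+22,c[0]-30:c[0]+30,::-1],(750,600),interpolation=cv2.INTER_CUBIC))
f=lambda X:((proj(p,X)-c+[30,26]+.5)*12.5)
for nm,X in(('coupler',cyl(.05,.0515,.0515)),('coupler low',cyl(.05,.03,.03)),('neck',cyl(.034,.058,.058)),('body',cyl(.05,.085,.085))):
    u=f(place(X,(.54,.21,0)));print(nm,np.round(u.min(0)),np.round(u.max(0)))
```

```text
[-4.42258254 -1.28815653 15.88875707] [-0.53291459  1.11539793 -0.03970293] [0.54109942 0.2104097  0.09556876]
coupler [280. 306.] [502. 424.]
coupler low [291. 384.] [510. 504.]
neck [312. 300.] [464. 380.]
body [262. 181.] [488. 296.]
```

View pics/s13c.png

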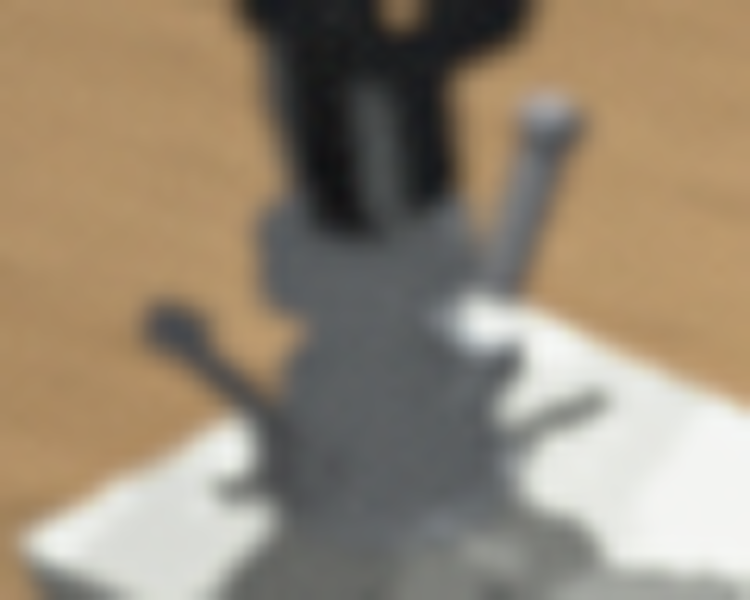

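```bash
cat > w.py <<'E'
from plant import ctrl;import numpy as np
s=ctrl.get_state();print(np.round(s['eef_pos'],4),'F',np.round(s['contact_force'],1),'T',np.round(s['wrist_torque'],2))
E
python3 -m inch '[[0.95,0,0,-0.006,0],[0.95,0.003,-0.0025,-0.006,0],[0.95,0.003,-0.0025,-0.006,0],[0.95,0.003,-0.0025,-0.006,0]]' >/dev/null; python3 w.py
python3 -m inch '[[0.95,0,0,0.004,0],[0.95,0,0,0.004,0],[0.95,0,0,0.004,0]]'>/dev/null; python3 w.py
python3 -m inch '[[0.95,0,0,0.002,0],[0.95,0,0,0.002,0],[0.95,0,0,0.002,0]]'>/dev/null; python3 w.py
```

```text
[0.5423 0.2122 0.0961] F [0.4 0.8 0.5] T [ 0.02 -0.04 -0.03]
[0.5441 0.2122 0.0952] F [-1.  -1.4 10.5] T [-0.16  0.41  0.06]
[0.5449 0.2124 0.0948] F [-2.2 -0.7 15. ] T [-0.3   0.68  0.05]
```

```bash
python3 -m inch '[[0.95,0.0025,-0.001,-0.003,0],[0.95,0.0025,-0.001,-0.003,0],[0.95,0.0025,-0.001,0,0],[0.95,0.0025,-0.001,0,0]]' >/dev/null; python3 w.py
python3 -m inch '[[0.95,0.0015,-0.0005,0,0],[0.95,0.0015,-0.0005,0,0],[0.95,0.0015,-0.0005,0,0]]' >/dev/null; python3 w.py
python3 -m inch '[[0.95,0.0015,-0.0005,0,0],[0.95,0.0015,-0.0005,0,0],[0.95,0.0015,-0.0005,0,0]]' >/dev/null; python3 w.py
```

```text
[0.5439 0.2125 0.0889] F [ 0.4  0.8 -1.8] T [ 0.05 -0.11 -0.02]
[0.5463 0.2129 0.0902] F [ 0.  -0.  -0.7] T [ 0.02 -0.03 -0.05]
[0.5478 0.2131 0.0905] F [-0.4  0.5 -2.3] T [-0.    0.18  0.05]
```

```bash
python3 -m inch '[[0.95,-0.003,0.001,0,0],[0.95,-0.003,0.001,0.004,0],[0.95,-0.003,0.001,0.008,0],[0.95,-0.003,0.001,0.008,0]]' >/dev/null; python3 w.py
python3 -m inch '[[0.95,0,0,0.003,0],[0.95,0,0,0.007,0],[0.95,0,0,0.007,0],[0.95,0,0,0.007,0]]' >/dev/null; python3 w.py
```

```text
[0.5444 0.2125 0.0818] F [ 0.1 -0.3 -1.4] T [-0.02  0.06  0.  ]
[0.5447 0.2126 0.0753] F [-0.3  0.9 -0.1] T [-0.05  0.01  0.02]
```

```bash
python3 -m inch '[[0.95,0,0,0.003,0],[0.95,0,0,0.003,0],[0.95,0,0,0.003,0]]' >/dev/null; python3 w.py
python3 -m inch '[[0.95,0,0,0.003,0],[0.95,0,0,0.003,0],[0.95,0,0,0.003,0]]' >/dev/null; python3 w.py
```

```text
[0.545  0.2127 0.0727] F [ 1.   0.5 -2.1] T [ 0.05 -0.04 -0.02]
[0.5456 0.2127 0.0712] F [-2.2 -0.7  5.8] T [-0.09  0.41  0.05]
```

```bash
python3 -m inch '[[0.7,0,0,-0.002,0],[0.5,0,0,-0.002,0],[0.4,0,0,-0.002,0],[0.4,0,0,-0.002,0],[0.4,0,0,-0.03,0]]' >/dev/null
python3 -m inch '[[0.3,0,0,-0.04,0],[0.2,0,0,-0.08,0],[0,0,0,-0.12,0],[0,0,0,-0.12,0]]' >/dev/null
python3 - <<'E'
from h import *
D=np.array([[-.034,-.105],[.034,-.105],[.034,-.03],[0,.1]]);W=np.array([[.4739,.0177],[.5391,.0054],[.5518,.0783],[.5447,.2125]])
d=D-D.mean(0);w=W-W.mean(0);a=np.arctan2((d[:,0]*w[:,1]-d[:,1]*w[:,0]).sum(),(d*w).sum());c,s=np.cos(a),np.sin(a);Rm=np.array([[c,-s],[s,c]])
t=W.mean(0)-Rm@D.mean(0);print(np.degrees(a),t,np.round(((Rm@D.T).T+t-W)*1000,1),'button',Rm@[-.045,.038]+t,'coupler',Rm@[0,.1]+t)
p=ctrl.read_camera('scene');save(p,'s14');c=proj(p,[[.54,.21,.06]])[0].astype(int)
cv2.imwrite('pics/s14c.png',cv2.resize(p['pixels'][c[1]-30:c[1]+30,c[0]-40:c[0]+40,::-1],(640,480),interpolation=cv2.INTER_CUBIC))
for n in('scene','top'):
    p=ctrl.read_camera(n)
    for q in('cam_end_near','cam_end_far','start_button_top'): print(n,q,[(np.round(at_d(p,a['at']),3).tolist(),round(a['score'],2)) for a in ctrl.tip_of(q,p)[:2]])
E
python3 w.py
```

```text
-10.777708970119543 [0.52556991 0.1144471 ] [[-1.4 -0. ]
 [ 0.2 -0.5]
 [ 1.6  0.3]
 [-0.4  0.2]] button [0.48846967 0.16019174] coupler [0.54426982 0.2126831 ]
scene cam_end_near [([0.481, 0.227, 0.087], 0.45)]
scene cam_end_far [([0.717, 0.287, -0.001], 0.63), ([0.545, 0.069, 0.033], 0.58)]
scene start_button_top [([0.495, 0.161, 0.037], 0.53), ([0.464, 0.009, 0.036], 0.21)]
top cam_end_near []
top cam_end_far []
top start_button_top [([0.474, 0.156, 0.033], 0.56)]
[0.5443 0.2125 0.218 ] F [ 0.3 -0.3  0.4] T [0.   0.01 0.01]
```

View pics/s14c.png

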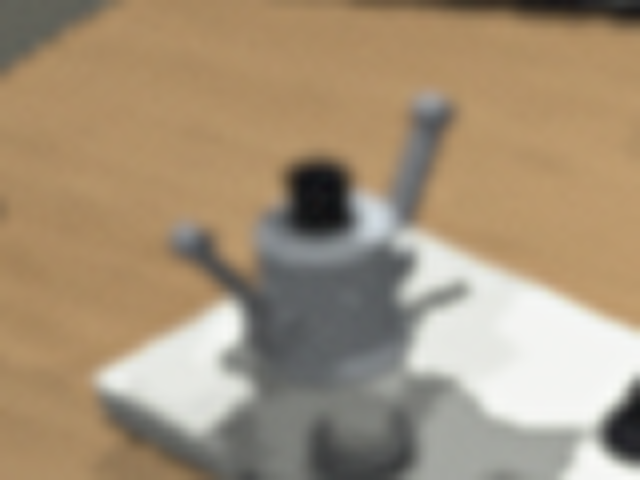

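```bash
python3 -m inch '[[0,0,0,0,-7],[0,0,0,0,-14],[0,0,0,0,-21],[0,0,0,0,-28],[0,0,0,0,-35]]' >/dev/null
python3 -m inch '[[0,0,0,0,-7],[0,0,0,0,-14],[0,0,0,0,-21],[0,0,0,0,-28],[0,0,0,0,-35]]' >/dev/null
python3 -m inch '[[0,0,0,0,-7],[0,0,0,0,-14],[0,0,0,0,-19.7],[0,0,0,0,-19.7],[0,0,0,0,-19.7]]' >/dev/null
python3 d.py .5443 .2126 .1 80
```

```text
t 44.15 pos [0.5448 0.2126 0.2191] ang 80.0 shift mm [-1.000e-01 -4.000e-01  1.191e+02] turn -0.0 F [-0.5  0.2 -0.7] open 1.001 q6 0.37
```

```bash
python3 -m inch '[[0,0,0,0.03,0],[0,0,0,0.06,0],[0,0,0,0.09,0],[0,0,0,0.12,0],[0,0,0,0.12,0]]' 60 >/dev/null; python3 w.py
python3 -m inch '[[0,0,0,0.005,0],[0,0,0,0.01,0],[0,0,0,0.01,0]]'>/dev/null; python3 w.py
python3 -m inch '[[0,0,0,0.005,0],[0,0,0,0.01,0],[0,0,0,0.01,0]]' | tail -3; python3 w.py
python3 -m inch '[[0,0,0,0.005,0],[0,0,0,0.01,0],[0,0,0,0.01,0]]' | tail -3; python3 w.py
```

```text
[0.54   0.2116 0.0925] F [-1.  -0.8 -1.8] T [-0.04  0.07 -0.03]
[0.546  0.2129 0.091 ] F [-1.6 -0.5  0.5] T [-0.03  0.06 -0.01]
contact_force: [-0.2, -0.2, 0.8]
opening: 1.004
finger_force: 0.0
[0.5449 0.2126 0.0796] F [-0.2 -0.2  0.8] T [-0.01  0.02 -0.  ]
contact_force: [1.2, 0.1, 0.5]
opening: 0.999
finger_force: 0.6
[0.5455 0.2127 0.0696] F [1.2 0.1 0.5] T [ 0.01 -0.23 -0.02]
```

```bash
for i in 1; do python3 -m inch '[[0,0,0,0.004,0],[0,0,0,0.008,0],[0,0,0,0.008,0]]' | tail -2; python3 w.py
python3 -m inch '[[0,0,0,0.004,0],[0,0,0,0.008,0],[0,0,0,0.008,0]]' | tail -2; python3 w.py
python3 -m inch '[[0,0,0,0.004,0],[0,0,0,0.008,0],[0,0,0,0.008,0]]' | tail -2; python3 w.py; done
python3 - <<'E'
from h import *
p=ctrl.read_camera('scene')
for q in('cam_end_near','cam_end_far'): print(q,[(np.round(at_d(p,a['at']),3).tolist(),round(a['score'],2)) for a in ctrl.tip_of(q,p)[:2]])
E
```

```text
opening: 0.999
finger_force: 0.5
[0.5444 0.2126 0.0608] F [1.4 0.3 0. ] T [ 0.12 -0.22 -0.05]
opening: 0.998
finger_force: 0.6
[0.5449 0.2127 0.0533] F [1.9 0.1 1.6] T [ 0.05 -0.11 -0.06]
opening: 1.004
finger_force: 1.2
[0.5454 0.2128 0.0457] F [1.2 0.3 2.3] T [ 0.08 -0.24 -0.03]
cam_end_near [([0.469, 0.231, 0.076], 0.5)]
cam_end_far [([0.702, 0.255, -0.003], 0.55)]
```

```bash
python3 -m inch '[[0,0,0,0.003,0],[0,0,0,0.006,0],[0,0,0,0.006,0]]' | tail -2; python3 w.py
python3 -m inch '[[0,0,0,0.003,0],[0,0,0,0.005,0],[0,0,0,0.005,0]]' | tail -2; python3 w.py
python3 -m inch '[[0,0,0,0.002,0],[0,0,0,0.004,0],[0,0,0,0.004,0]]' | tail -2; python3 w.py
python3 -m inch '[[0,0,0,0.002,0],[0,0,0,0.002,0],[0,0,0,0.002,0]]' | tail -2; python3 w.py
python3 - <<'E'
from h import *
p=ctrl.read_camera('scene')
for q in('cam_end_near','cam_end_far'): print(q,[(np.round(at_d(p,a['at']),3).tolist(),round(a['score'],2)) for a in ctrl.tip_of(q,p)[:2]])
E
```

```text
opening: 0.997
finger_force: 1.6
[0.5452 0.2128 0.04  ] F [0.2 1.1 3.5] T [ 0.1  -0.13  0.01]
opening: 1.001
finger_force: 1.9
[0.5452 0.2128 0.035 ] F [-0.3  0.3  4.2] T [ 0.06 -0.   -0.06]
opening: 1.0
finger_force: 3.2
[0.5449 0.2128 0.0312] F [-0.4  1.   5.4] T [ 0.08  0.21 -0.02]
opening: 0.997
finger_force: 3.6
[0.5448 0.2128 0.0292] F [-0.9  0.1  5.9] T [ 0.1   0.2  -0.02]
cam_end_near [([0.64, -0.202, 0.011], 0.62), ([0.456, 0.221, 0.03], 0.61)]
cam_end_far [([0.62, 0.192, 0.028], 0.44)]
```

```bash
python3 -m inch '[[0,0,0,0.0015,0],[0,0,0,0.0015,0],[0,0,0,0.0015,0]]' | tail -1; python3 w.py
python3 -m inch '[[0,0,0,0.0015,0],[0,0,0,0.0015,0],[0,0,0,0.0015,0]]' | tail -1; python3 w.py
python3 -m inch '[[0,0,0,0.0015,0],[0,0,0,0.0015,0],[0,0,0,0.0015,0]]' | tail -1; python3 w.py
```

```text
finger_force: 3.2
[0.5448 0.2128 0.0276] F [-0.9  0.1  5.5] T [ 0.1   0.12 -0.01]
finger_force: 5.3
[0.5448 0.2129 0.0271] F [-2.6  0.  10.7] T [0.08 0.75 0.04]
finger_force: 8.3
[0.5449 0.2129 0.0268] F [-4.4 -0.5 16.2] T [-0.02  1.38 -0.01]
```

```bash
python3 -m inch '[[0,0,0,-0.004,0],[0,0,-0.005,-0.004,0],[0,0,-0.005,-0.004,0],[0,0,-0.005,-0.002,0],[0,0,-0.005,-0.002,0]]' | tail -1; python3 w.py
python3 -m inch '[[0,0,0,0.0015,0],[0,0,0,0.0015,0],[0,0,0,0.0015,0]]' | tail -1; python3 w.py
python3 -m inch '[[0,0,0,0.0015,0],[0,0,0,0.0015,0],[0,0,0,0.0015,0]]' | tail -1; python3 w.py
```

```text
finger_force: 3.0
[0.5407 0.2135 0.0271] F [-2.   0.   6.8] T [-0.2  -0.17 -0.04]
finger_force: 4.5
[0.5415 0.2136 0.0266] F [-1.6 -0.9 10.8] T [-0.31 -0.13 -0.05]
finger_force: 7.8
[0.5419 0.2137 0.0262] F [-4.7 -2.6 16.1] T [-0.41  0.2  -0.07]
```

```bash
python3 -m inch '[[0,0,0.003,-0.01,0],[0,0,0.005,-0.04,0],[0,0,0.005,-0.08,0],[0,0,0.005,-0.12,0],[0,0,0.005,-0.12,0]]' >/dev/null
python3 -m inch '[[0.5,0,-0.03,0,0],[0.9,-0.02,-0.06,0,0],[1,-0.06,-0.06,0,0],[1,-0.1,-0.06,0,0],[1,-0.12,-0.06,0,0]]' >/dev/null
python3 -m inch '[[1,0,0,0,0],[1,0,0,0,0]]' >/dev/null
python3 - <<'E'
from h import *
for n in('scene','top'):
    p=ctrl.read_camera(n);C=cloud(p);save(p,n+'15')
    for q in('cam_end_near','cam_end_far','start_button_top','canister_knob'): print(n,q,[(np.round(at_d(p,a['at']),3).tolist(),round(a['score'],2)) for a in ctrl.tip_of(q,p)[:2]])
    # height profile along the arms (deck x line through coupler)
    for s in(-1,1):
        o=[]
        for r in(.035,.045,.055,.065,.075,.08):
            x,y=.5443+s*r*.983,.2126-s*r*.18
            m=(np.hypot(C[:,:,0]-x,C[:,:,1]-y)<.004)
            o.append((len(C[m]),round(float(np.median(C[m][:,2])),3) if m.any() else None))
        print('arm',s,o)
E
python3 d.py .4875 .160 .06 80
```

```text
scene cam_end_near [([0.475, 0.246, 0.012], 0.67)]
scene cam_end_far [([0.638, -0.206, 0.009], 0.75), ([0.654, 0.215, -0.001], 0.55)]
scene start_button_top [([0.488, 0.165, 0.037], 0.57)]
scene canister_knob [([0.54, 0.206, 0.082], 0.81), ([0.547, 0.069, 0.027], 0.22)]
arm -1 [(9, 0.04), (5, 0.035), (8, 0.024), (7, 0.027), (13, 0.005), (7, 0.022)]
arm 1 [(7, -0.734), (8, 0.016), (8, 0.015), (7, 0.016), (4, -0.359), (5, -0.734)]
top cam_end_near [([0.465, 0.244, 0.0], 0.6)]
top cam_end_far [([0.629, 0.202, 0.002], 0.36)]
top start_button_top []
top canister_knob [([0.534, 0.219, 0.091], 0.49)]
arm -1 [(2, 0.047), (3, 0.044), (5, 0.035), (4, 0.034), (4, 0.027), (4, 0.028)]
arm 1 [(4, 0.039), (5, 0.035), (5, 0.03), (5, 0.029), (5, 0.02), (4, 0.003)]
t 50.53 pos [0.4653 0.1052 0.1433] ang 80.2 shift mm [57.8 12.5 83.3] turn 0.2 F [-0.1 -0.7  0.9] open -0.001 q6 0.18
```

```bash
python3 -m inch '[[1,0.04,0.012,0,0],[1,0.058,0.012,0,0],[1,0.058,0.012,0.04,0],[1,0.058,0.012,0.08,0],[1,0.058,0.012,0.08,0]]' >/dev/null
python3 -m inch '[[1,0,0,0,0],[1,0,0,0,0]]' >/dev/null; python3 d.py .4875 .160 .04 80
```

```text
t 51.12 pos [0.4881 0.16   0.0649] ang 80.1 shift mm [-0.1 -0.7 24.9] turn 0.1 F [0.3 1.3 0.3] open 0.001 q6 0.29
```

```bash
python3 -m inch '[[1,0,0,0.01,0],[1,0,0,0.022,0],[1,0,0,0.022,0],[1,0,0,0.022,0]]' >/dev/null; python3 w.py
python3 -m inch '[[1,0,0,0.003,0],[1,0,0,0.003,0],[1,0,0,0.003,0]]' >/dev/null; python3 w.py
python3 -m inch '[[1,0,0,0.003,0],[1,0,0,0.003,0],[1,0,0,0.003,0]]' >/dev/null; python3 w.py
python3 -m inch '[[1,0,0,0.003,0],[1,0,0,0.003,0],[1,0,0,0.003,0]]' >/dev/null; python3 w.py
```

```text
[0.4867 0.1597 0.0411] F [-0.2  0.4  0.6] T [-0.   -0.04 -0.02]
[0.4874 0.1598 0.0387] F [-0.2  0.1  0.4] T [ 0.01 -0.02  0.01]
[0.4876 0.1599 0.0358] F [0.2 0.3 1.9] T [-0.01  0.01  0.05]
[0.4877 0.1599 0.0335] F [-2.1 -0.4  8.1] T [-0.06  0.4  -0.01]
```

```bash
python3 -m inch '[[1,0,0,0.003,0],[1,0,0,0.003,0],[1,0,0,0.003,0],[1,0,0,0.003,0]]' >/dev/null; python3 w.py
python3 -m inch '[[1,0,0,-0.01,0],[1,0,0,-0.03,0],[1,0,0,-0.06,0],[1,0,0,-0.1,0],[1,0,0,-0.1,0]]' >/dev/null
python3 -m inch '[[1,-0.04,0,0,0],[1,-0.08,0,0,0],[1,-0.12,0,0,0],[1,-0.16,0,0,0],[1,-0.16,0,0,0]]' >/dev/null; python3 w.py
python3 - <<'E'
from h import *
p=ctrl.read_camera('top');C=cloud(p)
for q in('pad_oblong_rib','pad_round_small_rib','pad_round_large_rib','pad_square_rib','canister_knob'): print(q,[(np.round(at_d(p,a['at']),3).tolist(),round(a['score'],2)) for a in ctrl.tip_of(q,p)[:2]])
p=ctrl.read_camera('scene');C=cloud(p);a=p['pixels'].max(2)
for nm,xy in dict(small=(.474,.0177),square=(.5391,.0054),large=(.5518,.078)).items():
    m=(np.hypot(C[:,:,0]-xy[0],C[:,:,1]-xy[1])<.03)&(a<80);P=C[m];print(nm,len(P),np.round(np.percentile(P[:,2],[10,30,50,95]),4))
# any other dark pad-like blobs on the mat?
m=((a<70)&(C[:,:,2]>.003)&(C[:,:,2]<.04)&(C[:,:,0]>.3)&(C[:,:,0]<.9)&(C[:,:,1]<.35)&(C[:,:,1]>-.6)).astype(np.uint8)
n,l,s,c=cv2.connectedComponentsWithStats(m);print([(s[i,4],np.round(at_d(p,c[i]),3).tolist()) for i in range(1,n) if s[i,4]>25])
E
```

```text
[0.4879 0.16   0.0331] F [-9.1 -1.9 24.5] T [-0.36  1.71  0.01]
[ 0.4587 -0.0029  0.1289] F [ 0.5  0.9 -0.2] T [-0.04 -0.01  0.02]
pad_oblong_rib [([0.616, 0.2, 0.029], 0.53)]
pad_round_small_rib [([0.504, 0.405, 0.001], 0.52)]
pad_round_large_rib [([0.544, 0.087, 0.04], 0.55)]
pad_square_rib []
canister_knob [([0.532, 0.218, 0.089], 0.65), ([0.552, 0.081, 0.03], 0.28)]
small 233 [0.0182 0.0325 0.1706 0.2351]
square 105 [0.0167 0.018  0.0192 0.0346]
large 102 [0.0169 0.0183 0.0192 0.0336]
[(np.int32(36), [0.802, 0.318, 0.01]), (np.int32(173), [0.762, 0.08, 0.029]), (np.int32(93), [0.544, 0.075, 0.024]), (np.int32(97), [0.532, 0.002, 0.023]), (np.int32(80), [0.466, 0.012, 0.026]), (np.int32(32), [0.325, -0.095, 0.009])]
```

```bash
python3 -m inch '[[1,-0.04,0,-0.02,0],[1,-0.08,0,-0.04,0],[1,-0.12,0,-0.04,0],[1,-0.12,0,-0.04,0]]' >/dev/null
python3 - <<'E'
from h import *
p=ctrl.read_camera('scene');C=cloud(p);a=p['pixels'].max(2)
m=(np.hypot(C[:,:,0]-.474,C[:,:,1]-.0177)<.03)&(a<80)&(C[:,:,2]<.045);z=np.percentile(C[m][:,2],[10,30,50,95]);print(m.sum(),z,padfit(p,'small',(.474,.0177),z=.0115))
if z[1]<.0215: print(ctrl.sign_off())
E
```

```text
76 [0.01743122 0.01861834 0.02395664 0.03471109] (np.float64(0.4746), np.float64(0.0179), 122.5, np.float64(0.262))
the job is handed in; nothing more can be done
None
```

The job is handed in: the three pads on the desk (large round, small round and square; no oblong pad was there) are seated in their matching recesses. The canister is in the coupler with both cam arms pushed down to their stops, though the far arm needed a second press to get there. After that the start button was pressed fully down and released.

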